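# Seal a chocolate bar in the pedal press

## Task

Seal the red-wrapped chocolate bar in the press: lay it flat on the press's bed between the steel cleats, push the clear guard shut until it snaps home, then press the pedal right down to its stop, hold it there for a full second and let it come up again. Leave the bar under the shut guard, and do not disturb the other bars and goods.

Things in the scene. Friction and masses are not known exactly. Their poses are not given: they have to be found in the camera images.
- red_bar_center (a point): centre of the red-wrapped bar, the one to seal: loose, flat, 55 mm along its x, 105 mm along y (thin wrapper ends reach 117 mm), 9 mm thick, 85 g. It lies flat on a fixed wooden stand (36 x 80 mm, 16 mm high), its long edges overhanging about 9 mm each side, so it can be taken from above across the 55 mm width
- red_bar: the same red bar; origin at the middle of its underside
- black_bar: black-wrapped bar of the same size on a like stand, not to be disturbed; origin at the middle of its underside
- cream_bar: cream-wrapped bar of the same size on a like stand, not to be disturbed; origin at the middle of its underside
- press: the seal press, a fixed grey machine with a 12 mm base plate; origin on the counter under the middle of its bed; x points from its front (robot side) to its back, y to its left, z up; turned by up to 0.25 rad. Steel cleats 7 mm higher than the bed stand round the two ends of the bar: inner faces 65 mm apart along x, 124 mm along y. The detent post of the guard, 42 mm in front and 96 mm left of mid-bed, is 67 mm high
- bed (a point): middle of the top of the press's black rubber bed (with a brass sealing die sunk in its middle, which the pedal raises flush), 26 mm above the counter; axes as press. Bed 40 mm along x, 96 mm along y: the bar, laid with its long side along y (either way round), overhangs it by 7 mm in front and behind, where fingers have free room down to 15 mm above the counter
- guard (a joint): angle of the guard (rad): 0 = fully shut and level, positive = open; starts leaning back, 1.7 to 2.0. Light friction (about 1 N at its lip) holds it wherever it is left. A sprung ball in the left post makes a detent between 0.10 and 0.05 rad: about 6 N down at the lip pushes it past, then it snaps to 0 and stays
- guard_hinge (a point): middle of the guard's hinge line, 50 mm above the counter, 78 mm behind the middle of the bed; axes as press, hinge line along y. The guard is a clear flap in a steel frame, 150 mm wide, 8 mm thick, reaching 142 mm from the hinge line; a round steel anvil, 36 mm across, centred 78 mm from the hinge line, stands 10 mm out of its outer face
- guard_lip (a point): top face of the red lip along the guard's free edge, 128 mm from the hinge line, midway across; moves with the guard. Push here. Shut, it is 54 mm above the counter and 50 mm in front of the middle of the bed. Its x points from lip to hinge, z out of the guard's outer face (up when shut)
- pedal (a joint): angle of the pedal (rad): 0 = up at rest, 0.28 = down on its stop; a spring returns it. At the pad it takes about 6 N to start and 12 N to reach the stop
- pedal_pad (a point): where to press: middle of the ribbed black tread of the pedal, top face. The pedal, 56 mm wide, is hinged 85 mm behind this point, on the right-hand side of the press (150 mm right of the bed), and slopes up towards the robot. At rest the pad is about 54 mm above the counter; pushed straight down it sinks about 24 mm to the stop
- dark_bear: dark chocolate bear, 71 mm tall, bystander; origin under its middle
- light_bear: light brown chocolate bear, 71 mm tall, bystander; origin under its middle
- gift_box: black gift box with gold ribbon, 69 x 89 x 57 mm, bystander; origin under its middle
- spool: gold ribbon spool, 60 mm across, 30 mm high, bystander; origin under its middle
Mind the look-alikes: they are no part of the job. There is more than one size of the red_bar; the job needs the middle-sized.

How it is judged (in metres and radians):
On the way, in this order (a step that is already met when the one before it is completed fails the run):
1. the red bar lies flat on the bed between the cleats, let go (x of red_bar_center in the frame of bed between -0.008 and 0.008 m and y of red_bar_center in the frame of bed between -0.013 and 0.013 m and z of red_bar_center in the frame of bed between -0.008 and 0.008 m and angle between the z axis of red_bar_center and the z axis of bed, either way round below 0.06 rad and contact force between the fingers and red_bar below 0.05 N), for 0.2 s.
2. the guard is shut past its detent over the bar, with the pedal not yet pressed (x of red_bar_center in the frame of bed between -0.008 and 0.008 m and y of red_bar_center in the frame of bed between -0.013 and 0.013 m and z of red_bar_center in the frame of bed between -0.008 and 0.008 m and angle between the z axis of red_bar_center and the z axis of bed, either way round below 0.06 rad and value of joint guard below 0.03 rad and value of joint pedal below 0.08 rad), for 0.2 s.
3. the pedal is held down on its stop, the guard shut (x of red_bar_center in the frame of bed between -0.008 and 0.008 m and y of red_bar_center in the frame of bed between -0.013 and 0.013 m and z of red_bar_center in the frame of bed between -0.008 and 0.008 m and angle between the z axis of red_bar_center and the z axis of bed, either way round below 0.06 rad and value of joint guard below 0.03 rad and value of joint pedal above 0.25 rad), for 0.8 s.
At the end, for the whole second after the job is handed in: the red bar lies at rest on the bed (centre within 8 mm of the bed's middle front to back and 13 mm sideways, flat), the guard is shut past its detent (under 0.03 rad) and the pedal is back up (under 0.04 rad) (x of red_bar_center in the frame of bed between -0.008 and 0.008 m and y of red_bar_center in the frame of bed between -0.013 and 0.013 m and z of red_bar_center in the frame of bed between -0.008 and 0.008 m and angle between the z axis of red_bar_center and the z axis of bed, either way round below 0.06 rad and value of joint guard below 0.03 rad and value of joint pedal below 0.04 rad and linear speed of red_bar below 0.02 m/s); the robot touches nothing.
It fails at once if another bar, a bear, the gift box or the spool is moved by more than 25 mm (distance of any of black_bar, cream_bar, dark_bear, light_bear, gift_box, spool from where it was at the start of the episode above 0.025 m).
It fails at once if the pedal is pressed while the guard is open (value of joint pedal above 0.12 rad and value of joint guard above 0.06 rad).
It also fails if it takes over 72 s, if anything falls off the work surface, if the arm or the gripper's body presses on something with over 40 N, if the wrist force passes 120 N, or if a joint passes its speed limit or range.

## Robot

A 7-joint arm with a two-finger parallel gripper is mounted at the origin on a cart in front of the work surface, level with it; the furniture and walls round the work are solid. World frame = base frame: x ahead of the robot, y to its left, z up, the work surface at z = 0. Lengths are in mm, angles in rad, forces in N, time in s.
With the tool pointing down it reaches from about 400 to 900 mm from the base axis. Payload 5.6 kg.
Tool frame: the origin (TCP) lies on the centre line of the jaws, within the pads' length; the fingertips stand 11 mm ahead of it and the grasp point (between the pads) lies 8 mm behind it (r.finger_overhang is the distance from the TCP to the fingertips, in mm); z points along the fingers, x is the direction in which the jaws open and shut, and the axes are right-handed (so a half turn about z gives the same grasp; the last joint's range is limited). The gripper opens to 92 mm and grips with 3 to 60 N. Pads are 20 mm wide; open, the fingers measure 128 mm over their backs; the gripper's body (75 mm by 189 mm) begins 69 mm behind the grasp point.
Start: joints at [1.153, 0.468, -0.012, 1.603, 0.006, 1.071, -0.056], TCP at [237.916, -604.9, 225.592] pointing down, gripper open.
Joint ranges: [-2.53, 2.53], [-0.31, 2.02], [-1.57, 1.55], [0.28, 2.44], [-1.29, 4.43], [0.15, 1.84], [-2.92, 2.92]. Speed limits (rad/s): [2.57, 2.57, 3.14, 3.14, 3.14, 3.14, 3.14].

## Interface

Orientations are given as a 3x3 rotation matrix whose columns are the frame's x, y, z axes.
In Python, from workcell import telemetry, snapshot, camera_model, r gives the robot as it stands.
- The arm moves only by the tool jog_arm, never from a script. Its argument "plan" is a list of rows, each an object of numbers: "dx", "dy", "dz": the shift along the world's x, y, z in cm; "rx", "ry", "rz": the turn, a rotation vector about the world's x, y, z in rad; "grip": the closure, from 0 (fully open) to 1 (shut). In form: [{"dx": .., "dy": .., "dz": .., "rx": .., "ry": .., "rz": .., "grip": ..}, ...]. A call has 1 to 12 rows; each row shifts and turns the commanded pose from where the row before left it; what a row does not reach is not made up. A row lasts 1/10 s, in which the tool goes at most 50 mm and 8.59 degrees, less where a joint would pass 70% of its speed; a pose out of reach is approached as far as the arm can. A call with a gripper value outside its range is refused whole. The fingers move at their own pace and stop on an object; the grip force is fixed at half the most. Time passes only in rows, so rows that do not move let the fingers close. It gives the time, the measured TCP pose, the force and the opening at its end, in the units of the state.
- telemetry.state(): the state, without advancing time (a new reading comes with each control period).
- snapshot(name): name is "side" or "top" or "wrist"; returns the picture (384x512x3 uint8, blue, green, red); there is no depth.
- camera_model(name): a dict with "vertical_fov" (degrees; the focal length in pixels is half the picture's height over the tangent of half this angle, whatever the lens; pixels are square), "cx", "cy" (the principal point, pixels), "k1" (the pictures are not rectified: a ray, as slopes to the right and down, at radius r is drawn at 1 + k1 r^2 times it, then the intrinsics apply), "rvec" (rotation vector, rad) and "tvec" (3), from world to camera coordinates, as OpenCV has them; the wrist camera has in their place "hand_eye" (4x4, takes a point from camera to tool coordinates, whose origin is the TCP and whose axes are the tool frame's). Camera axes: x right, y down, z forward; pixel columns grow to the right and rows downward; lengths in mm; the calibration is good to about 2 mm. A picture is of the moment at which its call begins: read the wrist's pose just before it. camera_model takes no time and is no camera call.
- r.sign_off(): hands the job in, once; it reports no verdict.
The state is a dict: "time_s": time; "joint_pos": joint angles; "qd": joint speeds; "tau": joint torques, N m; "ee_pos": TCP position; "eef_rot": TCP orientation; "ft_force": force on the tool from outside, world axes, zero at the start; "moment": the same for the moment, N m; "opening": finger opening in mm.
Only numpy, scipy, OpenCV 4.12 (cv2) and the standard library are available. Lean on these libraries where they do the work, as an engineer would, in place of code of your own. Each camera call takes 0.05 s, during which the arm holds its last target.

## Working session

There is one attempt and no reset: what is moved stays moved. The work goes in short steps, Python scripts to look and compute and a tool call to move; the robot and the scene stay as the last step left them, time stands still between calls to the robot, and variables do not carry over. Pictures are saved under pics/ and viewed, and the job is handed in when it is done.

Besides the shell and the picture viewer there is one more tool, called by a JSON object that holds its "fn" and its "kwargs", one argument or row to a line. jog_arm: Moves the arm, as the interface text tells. Its arguments: {"type":"object","properties":{"plan":{"type":"array","items":{"type":"object","properties":{"dx":{"type":"number"},"dy":{"type":"number"},"dz":{"type":"number"},"rx":{"type":"number"},"ry":{"type":"number"},"rz":{"type":"number"},"grip":{"type":"number"}}}}},"required":["plan"]}

```bash
ls; mkdir -p pics; python3 - <<'E'
from workcell import telemetry, snapshot, camera_model, r
import cv2
s=telemetry.state(); print(s)
for n in ["side","top","wrist"]:
    print(n,camera_model(n))
    im=snapshot(n); cv2.imwrite(f"pics/{n}0.png",im)
E
```

```text
pics
{'time_s': 0.0, 'joint_pos': array([ 1.15300051,  0.46836046, -0.01158363,  1.6036357 ,  0.00599984,
        1.07142389, -0.05630073]), 'qd': array([-0.00157604, -0.00079207,  0.00062608, -0.00090768, -0.00282762,
        0.0006788 ,  0.00071274]), 'tau': array([-1.04853985e-03, -5.20570135e+01, -1.26943330e-02, -2.43755347e+01,
       -5.66848170e-02,  1.73700013e-02,  1.57460981e-04]), 'ee_pos': array([ 237.66528446, -604.36882058,  224.64618804]), 'eef_rot': array([[ 3.66005667e-01, -9.30612296e-01, -7.78997696e-04],
       [-9.30610904e-01, -3.66006471e-01,  1.61514959e-03],
       [-1.78819626e-03,  1.33789847e-04, -9.99998392e-01]]), 'ft_force': array([ 0.21138543, -0.77404243,  0.02682838]), 'moment': array([-0.03615316,  0.01967034, -0.02508616]), 'opening': 91.42184651732657}
side {'vertical_fov': 44.56773301395246, 'cx': 259.1289197096569, 'cy': 184.38057227734697, 'k1': -0.013322655464840119, 'rvec': array([ 0.53515841, -2.48330124,  1.49561097]), 'tvec': array([ 515.50981139,   92.60288722, 1341.71349293])}
top {'vertical_fov': 57.50274026409776, 'cx': 255.23433857028127, 'cy': 188.9594263135331, 'k1': -0.014029534304280522, 'rvec': array([ 2.13411883, -2.17299554,  0.08766637]), 'tvec': array([157.73806488, 515.57599306, 986.17755558])}
wrist {'vertical_fov': 59.52731458112129, 'cx': 256.25975350505, 'cy': 192.07924944203359, 'k1': -0.04748768931644454, 'hand_eye': array([[ 9.99999934e-01, -5.08550972e-05, -3.59430612e-04,
         3.12614047e-02],
       [ 1.52687397e-04,  9.57217687e-01,  2.89368754e-01,
        -8.25772901e+01],
       [ 3.29337463e-04, -2.89368790e-01,  9.57217632e-01,
        -1.59415523e+02],
       [ 0.00000000e+00,  0.00000000e+00,  0.00000000e+00,
         1.00000000e+00]])}
```

View pics/side0.png

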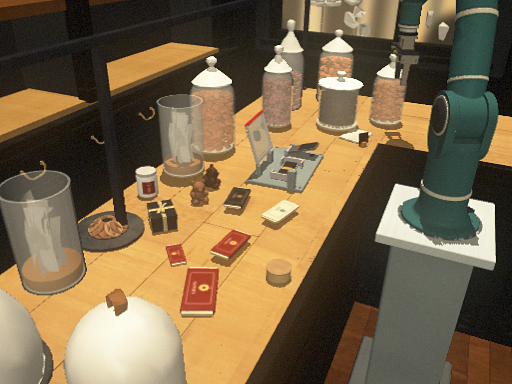

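View pics/top0.png

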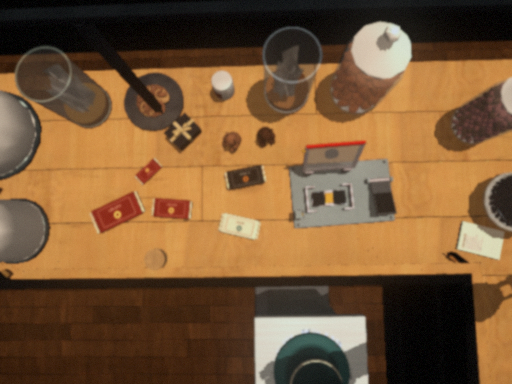

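View pics/wrist0.png

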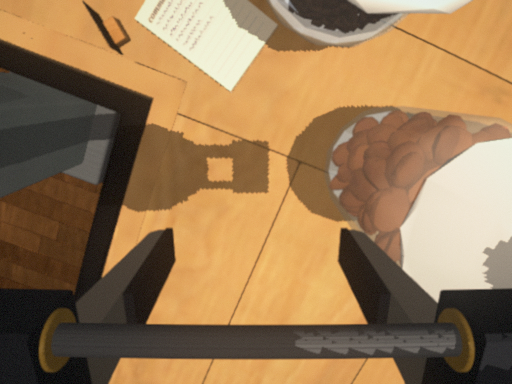

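The top view has three red bars: a large one at (117,212), a middle one at (172,209) and a small one at (148,171). The middle one should be the job, and I'll check its size in a crop. The press is at about (345,195), with its pedal at (381,198).

```bash
cat > h.py <<'E'
import numpy as np, cv2
from workcell import telemetry, snapshot, camera_model, r
def cam(n,st=None):
    c=camera_model(n); f=192/np.tan(np.radians(c['vertical_fov'])/2)
    if 'hand_eye' in c:
        T=np.eye(4); T[:3,:3]=st['eef_rot']; T[:3,3]=st['ee_pos']; T=T@np.array(c['hand_eye'])
        R=T[:3,:3].T; t=-R@T[:3,3]
    else:
        R=cv2.Rodrigues(np.array(c['rvec']))[0]; t=np.array(c['tvec'])
    return dict(f=f,cx=c['cx'],cy=c['cy'],k1=c['k1'],R=R,t=t)
def proj(c,P):
    p=(c['R']@np.atleast_2d(P).T).T+c['t']; s=p[:,:2]/p[:,2:]
    q=s*(1+c['k1']*(s**2).sum(1,keepdims=True))
    return q*c['f']+[c['cx'],c['cy']]
def ray(c,uv):
    d=(np.array(uv,float)-[c['cx'],c['cy']])/c['f']; s=d.copy()
    for _ in range(20): s=d/(1+c['k1']*(s@s))
    v=c['R'].T@np.array([s[0],s[1],1]); o=-c['R'].T@c['t']
    return o,v/np.linalg.norm(v)
def onz(c,uv,z):
    o,v=ray(c,uv); return o+v*(z-o[2])/v[2]
def tri(obs):
    A=np.zeros((3,3));b=np.zeros(3);L=[]
    for c,uv in obs:
        o,v=ray(c,uv);M=np.eye(3)-np.outer(v,v);A+=M;b+=M@o;L.append((o,v))
    p=np.linalg.solve(A,b)
    return p,[float(np.linalg.norm((np.eye(3)-np.outer(v,v))@(p-o))) for o,v in L]
E
python3 - <<'E'
from h import *
t=cv2.imread('pics/top0.png'); s=cv2.imread('pics/side0.png')
cv2.imwrite('pics/tc1.png',cv2.resize(t[150:245,80:200],None,fx=6,fy=6,interpolation=cv2.INTER_CUBIC))
cv2.imwrite('pics/tc2.png',cv2.resize(t[130:235,280:405],None,fx=6,fy=5.7*6/6,interpolation=cv2.INTER_CUBIC))
cv2.imwrite('pics/sc1.png',cv2.resize(s[220:320,160:260],None,fx=6,fy=6,interpolation=cv2.INTER_CUBIC))
cv2.imwrite('pics/sc2.png',cv2.resize(s[105:205,230:340],None,fx=6,fy=6,interpolation=cv2.INTER_CUBIC))
c=cam('top')
for uv in [(172,209),(117,212),(148,171),(345,195),(381,198),(240,227),(245,178)]: print(uv,onz(c,uv,20).round())
E
```

```text
(172, 209) [465. 394.  20.]
(117, 212) [459. 558.  20.]
(148, 171) [579. 467.  20.]
(345, 195) [ 497. -112.   20.]
(381, 198) [ 486. -216.   20.]
(240, 227) [409. 195.  20.]
(245, 178) [552. 178.  20.]
```

View pics/tc1.png

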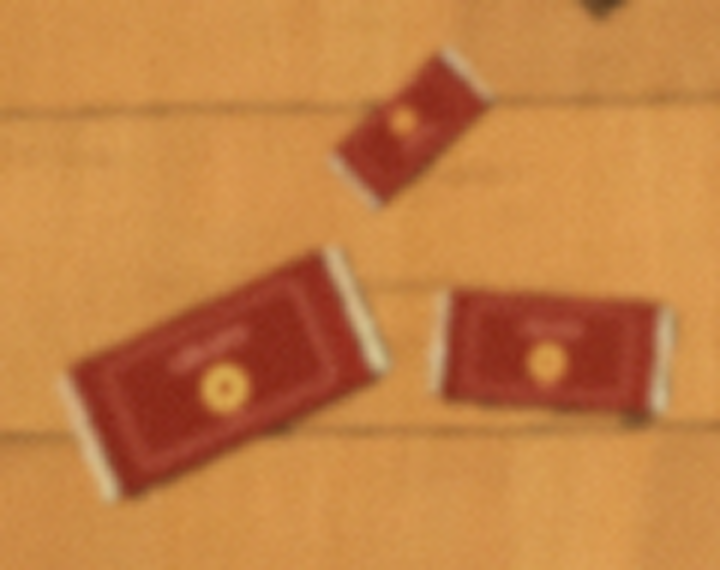

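View pics/tc2.png

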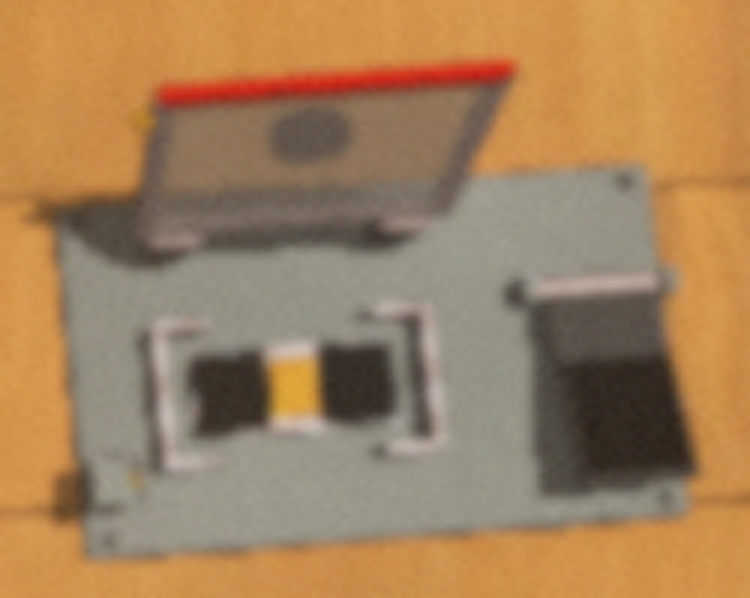

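View pics/sc1.png

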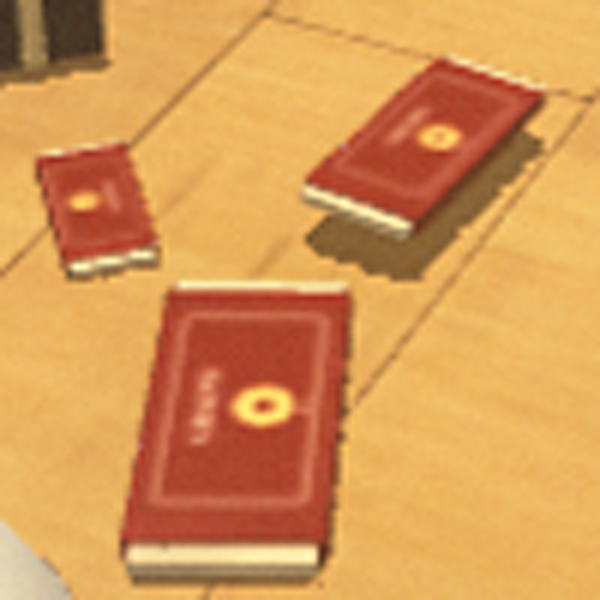

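View pics/sc2.png

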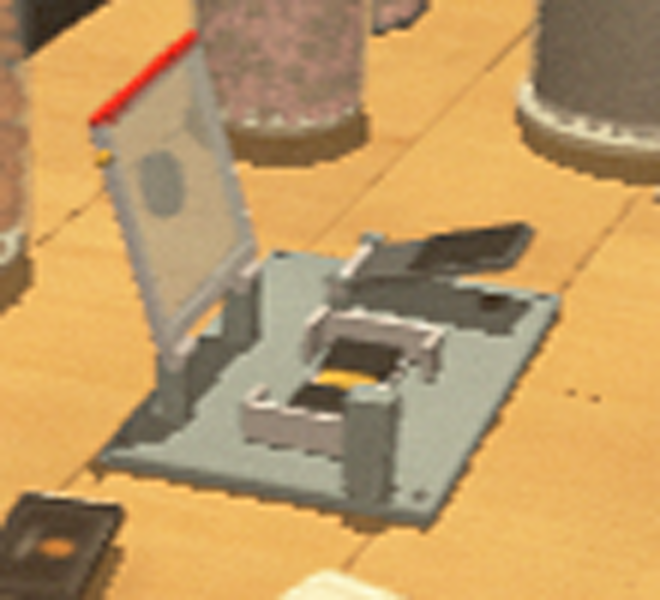

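The crop confirms the choice: at top (172,209) / side (233,243) is a raised bar of intermediate size, with its shadow offset by the stand. The large bar at side (200,291) and the small one at (176,254) lie on the counter. Next I'll triangulate.

```bash
python3 - <<'E'
from h import *
T=cam('top');S=cam('side')
tc=lambda u,v:(80+u/6-.42,150+v/6-.42); sc=lambda u,v:(160+u/6-.42,220+v/6-.42)
tp=[(443,290),(673,306),(660,413),(433,396)]; sp=[(303,190),(445,58),(545,92),(412,238)]
P=[]
for a,b in zip(tp,sp):
    p,e=tri([(T,tc(*a)),(S,sc(*b))]);P.append(p);print(p.round(1),np.round(e,1), onz(T,tc(*a),25).round(1))
Q=np.array([onz(T,tc(*a),25) for a in tp])
for X in (np.array(P),Q):
    print(X.mean(0),np.linalg.norm(X-np.roll(X,-1,0),axis=1))
    d=X[0]+X[3]-X[1]-X[2]; print('long dir',np.arctan2(d[1],d[0]))
# press
t2=lambda u,v:(280+u/6-.42,130+v/5.7-.42); s2=lambda u,v:(230+u/6-.42,105+v/6-.42)
for n,uv,z in [('bedmid',(293,388),26),('platecornFR',(688,512),12),('plateFL',(90,557),12),('plateBL',(58,210),12),('plateBR',(645,165),12),
 ('cleatLout',(150,325),33),('cleatLfront',(170,468),33),('cleatRb',(430,305),33),('cleatRf',(440,445),33)]:
    print(n,onz(T,t2(*uv),z).round(1))
print('lipL',tri([(T,t2(158,95)),(S,s2(95,122))]))
print('lipR',tri([(T,t2(514,68)),(S,s2(195,35))]))
print('padfrontR',tri([(T,t2(693,470)),(S,s2(528,225))]))
print('padfrontL',tri([(T,t2(582,472)),(S,s2(500,265))]))
E
```

```text
[497.9 448.9  21. ] [0.7 0.7] [498.3 448.   25. ]
[488.9 335.9  19.5] [0.1 0.1] [488.3 334.7  25. ]
[437.3 342.1  20.5] [0.7 0.7] [436.5 340.9  25. ]
[446.  454.3  17.4] [0.9 0.9] [446.6 452.1  25. ]
[467.50993869 395.29364642  19.59482574] [113.42672426  51.96714584 112.50354441  52.32583579]
long dir 1.49200239400617
[467.40943049 393.92268335  25.        ] [113.72330156  52.23209012 111.71791101  51.85774377]
long dir 1.4818001609914582
bedmid [489.3 -62.7  26. ]
platecornFR [ 423.5 -253.3   12. ]
plateFL [405.7  36.1  12. ]
plateBL [585.6  46.8  12. ]
plateBR [ 603.2 -242.7   12. ]
cleatLout [522.1   5.8  33. ]
cleatLfront [449.6  -1.5  33. ]
cleatRb [ 529.6 -128.6   33. ]
cleatRf [ 458.8 -130.1   33. ]
lipL (array([606.37179025,  16.31704552, 180.82722551]), [0.27133758919688095, 0.2713375891971704])
lipR (array([ 614.48259277, -131.4776425 ,  180.8548323 ]), [0.9371597498832598, 0.9371597498832562])
padfrontR (array([ 443.0029521 , -240.61930646,   56.31344624]), [0.28813777975313487, 0.2881377797530815])
padfrontL (array([ 443.56538043, -191.25932602,   49.9216249 ]), [0.103909599159201, 0.10390959915923648])
```

{"fn": "jog_arm", "kwargs": {
  "plan": [
    {"dx":1,"dy":3,"dz":2,"rz":0.1},
    {"dx":1.2,"dy":4,"dz":2,"rz":0.1},
    {"dx":1.2,"dy":4,"dz":2,"rz":0.1},
    {"dx":1.2,"dy":4,"dz":2,"rz":0.1},
    {"dx":1.2,"dy":4,"rz":0.1},
    {"dx":1.7,"dy":4.2,"rz":0.1},
    {"dx":1.7,"dy":4.2,"rz":0.1},
    {"dx":1.7,"dy":4.2,"rz":0.1},
    {"dx":1.7,"dy":4.2,"rz":0.1},
    {"dx":1.7,"dy":4.2,"rz":0.1},
    {"dx":1.7,"dy":4.2,"rz":0.1},
    {"dx":1.7,"dy":4.2,"rz":0.1}
  ]
}}

```text
invalid input at $.plan[0]: expected keys dx, dy, dz, rx, ry, rz, grip
```

All seven keys are required, so I'll resend with them filled in.

{"fn": "jog_arm", "kwargs": {
  "plan": [
    {"dx":1,"dy":3,"dz":2,"rx":0,"ry":0,"rz":0.1,"grip":0},
    {"dx":1.2,"dy":4,"dz":2,"rx":0,"ry":0,"rz":0.1,"grip":0},
    {"dx":1.2,"dy":4,"dz":2,"rx":0,"ry":0,"rz":0.1,"grip":0},
    {"dx":1.2,"dy":4,"dz":2,"rx":0,"ry":0,"rz":0.1,"grip":0},
    {"dx":1.2,"dy":4,"dz":0,"rx":0,"ry":0,"rz":0.1,"grip":0},
    {"dx":1.7,"dy":4.2,"dz":0,"rx":0,"ry":0,"rz":0.1,"grip":0},
    {"dx":1.7,"dy":4.2,"dz":0,"rx":0,"ry":0,"rz":0.1,"grip":0},
    {"dx":1.7,"dy":4.2,"dz":0,"rx":0,"ry":0,"rz":0.1,"grip":0},
    {"dx":1.7,"dy":4.2,"dz":0,"rx":0,"ry":0,"rz":0.1,"grip":0},
    {"dx":1.7,"dy":4.2,"dz":0,"rx":0,"ry":0,"rz":0.1,"grip":0},
    {"dx":1.7,"dy":4.2,"dz":0,"rx":0,"ry":0,"rz":0.1,"grip":0},
    {"dx":1.7,"dy":4.2,"dz":0,"rx":0,"ry":0,"rz":0.1,"grip":0}
  ]
}}

```text
time_s: 1.35
ee_pos: [415.1, -119.2, 305.7]
eef_rot: [[1.0, 0.008, 0.0], [0.008, -1.0, -0.001], [0.0, 0.001, -1.0]]
ft_force: [1.0, -0.4, -0.2]
opening: 91.8
```

{"fn": "jog_arm", "kwargs": {
  "plan": [
    {"dx":1.2,"dy":4,"dz":0,"rx":0,"ry":0,"rz":0.05,"grip":0},
    {"dx":1.2,"dy":4,"dz":0,"rx":0,"ry":0,"rz":0,"grip":0},
    {"dx":1,"dy":3,"dz":0,"rx":0,"ry":0,"rz":0,"grip":0},
    {"dx":0,"dy":0,"dz":0,"rx":0,"ry":0,"rz":0,"grip":0},
    {"dx":0,"dy":0,"dz":0,"rx":0,"ry":0,"rz":0,"grip":0}
  ]
}}

```text
time_s: 1.85
ee_pos: [448.7, -10.8, 305.4]
eef_rot: [[0.998, 0.055, -0.001], [0.055, -0.998, -0.0], [-0.001, 0.0, -1.0]]
ft_force: [0.9, 0.4, 0.1]
opening: 92.3
```

```bash
cat >> h.py <<'E'
import pickle
def shot(name):
    st=telemetry.state(); im=snapshot('wrist'); cv2.imwrite(f'pics/{name}.png',im)
    pickle.dump(st,open(f'pics/{name}.pkl','wb')); print(st['time_s'],st['ee_pos'].round(1),np.abs(st['qd']).max())
def wc(name): return cam('wrist',pickle.load(open(f'pics/{name}.pkl','rb')))
def crop(name,u0,v0,u1,v1,k,out):
    im=cv2.imread(f'pics/{name}.png'); cv2.imwrite(f'pics/{out}.png',cv2.resize(im[v0:v1,u0:u1],None,fx=k,fy=k,interpolation=cv2.INTER_CUBIC))
E
python3 -c "
from h import *
shot('w1'); crop('w1',0,0,512,384,1.5,'w1b')"
```

```text
1.85 [448.7 -10.8 305.4] 0.02890222094749838
```

View pics/w1b.png

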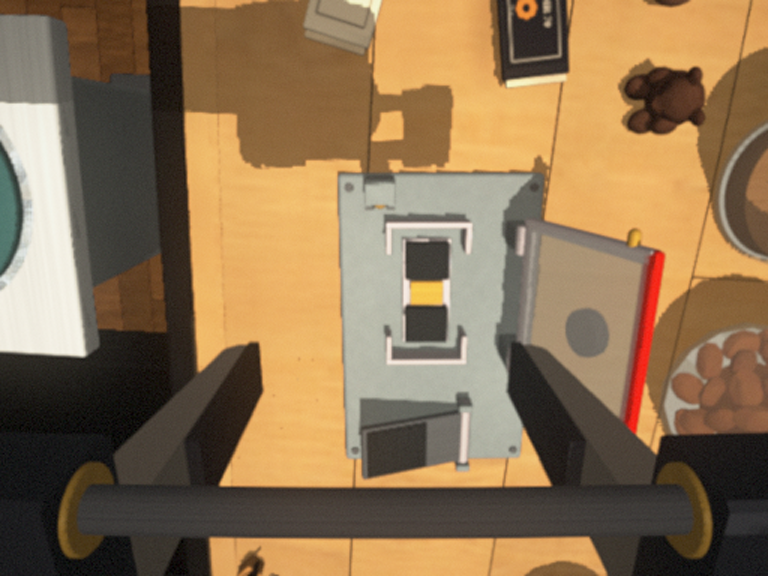

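```bash
python3 -c "
from h import *
crop('w1',220,105,370,325,2.7,'w1p'); crop('w1',240,140,330,250,6,'w1c')"
```

```text
(no output)
```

View pics/w1c.png

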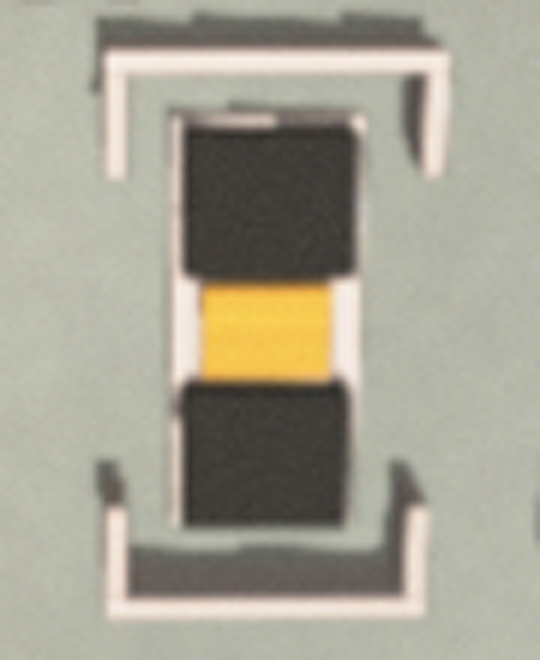

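View pics/w1p.png

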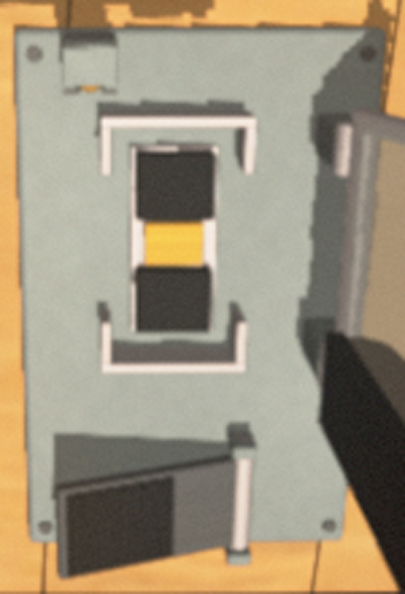

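{"fn": "jog_arm", "kwargs": {
  "plan": [
    {"dx":1,"dy":4,"dz":0,"rx":0,"ry":0,"rz":0,"grip":0},
    {"dx":1,"dy":4,"dz":0,"rx":0,"ry":0,"rz":0,"grip":0},
    {"dx":1,"dy":3,"dz":0,"rx":0,"ry":0,"rz":0,"grip":0},
    {"dx":0,"dy":0,"dz":0,"rx":0,"ry":0,"rz":0,"grip":0},
    {"dx":0,"dy":0,"dz":0,"rx":0,"ry":0,"rz":0,"grip":0}
  ]
}}

```text
time_s: 2.4
ee_pos: [478.8, 97.7, 305.2]
eef_rot: [[0.999, 0.053, -0.001], [0.053, -0.999, -0.001], [-0.001, 0.001, -1.0]]
ft_force: [-0.2, 0.1, -0.1]
opening: 92.2
```

```bash
python3 -c "
from h import *
shot('w2'); c=wc('w2')
print(proj(c,[[489,-62,26]]))
u,v=proj(c,[[489,-62,26]])[0].astype(int)
crop('w2',u-50,v-60,u+50,v+60,5.5,'w2c'); print(u-50,v-60); crop('w2',0,0,512,384,1.5,'w2b')"
```

```text
2.4 [478.8  97.7 305.2] 0.02100665117744285
[[257.47073729 263.89490026]]
207 203
```

View pics/w2c.png

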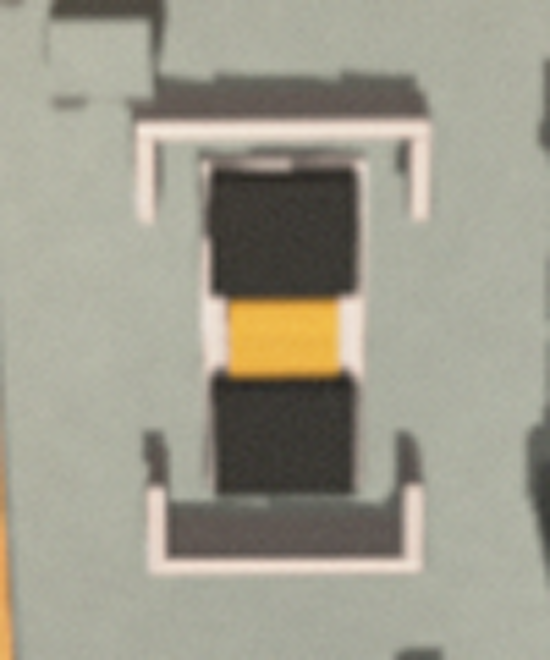

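View pics/w2b.png

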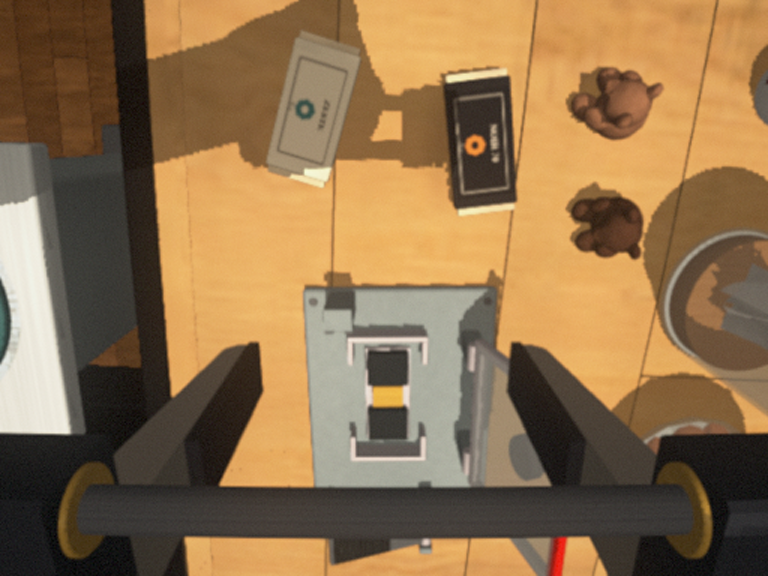

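```bash
python3 - <<'E'
from h import *
A=wc('w1');B=wc('w2');T=cam('top')
a=lambda u,v:(240+(u+.5)/6-.5,140+(v+.5)/6-.5); b=lambda u,v:(207+(u+.5)/5.5-.5,203+(v+.5)/5.5-.5)
pts={'cLf':((126,75),(155,138),33),'cLb':((426,75),(412,137),33),'cRf':((127,597),(166,556),33),'cRb':((404,597),(405,556),33),
'bLf':((186,127),(211,169),26),'bLb':((356,125),(357,168),26),'bRf':((183,523),(216,493),26),'bRb':((345,523),(354,494),26),'g1':((203,284),(229,298),26),'g2':((331,284),(339,298),26),'g3':((203,381),(231,377),26),'g4':((331,381),(340,377),26)}
R={}
for n,(p,q,z) in pts.items():
    X,e=tri([(A,a(*p)),(B,b(*q))]); R[n]=(onz(A,a(*p),z),onz(B,b(*q),z)); print(n,X.round(1),np.round(e,1),R[n][0].round(1),R[n][1].round(1))
for k in (0,1):
  for pre in 'cb':
    M=np.array([R[pre+s][k] for s in('Lf','Lb','Rf','Rb')]); c=M.mean(0)
    yd=M[0]+M[1]-M[2]-M[3]; print(k,pre,c.round(1),'yaw',np.arctan2(-yd[0],yd[1]).round(3),'len',np.linalg.norm(yd)/2, 'wid',np.linalg.norm(M[1]-M[0]),np.linalg.norm(M[3]-M[2]))
E
```

```text
cLf [454.2  -4.9  30.1] [0. 0.] [454.1  -4.4  33. ] [454.3  -3.6  33. ]
cLb [519.4  -1.2  29.9] [0.1 0.1] [519.   -0.7  33. ] [5.19e+02 1.00e-01 3.30e+01]
cRf [ 461.5 -127.6   32. ] [0.2 0.2] [ 461.6 -127.2   33. ] [ 461.4 -126.8   33. ]
cRb [ 526.7 -124.3   31.6] [0. 0.] [ 526.4 -123.7   33. ] [ 526.5 -123.3   33. ]
bLf [468.6 -18.   17.9] [0.1 0.1] [468.2 -16.4  26. ] [468.7 -14.4  26. ]
bLb [506.7 -15.2  18.9] [0. 0.] [505.8 -13.9  26. ] [506.2 -12.1  26. ]
bRf [ 474.  -110.8   25.9] [0.1 0.1] [ 473.9 -110.8   26. ] [ 474.1 -110.8   26. ]
bRb [ 511.7 -108.    27.6] [0. 0.] [ 511.9 -108.7   26. ] [ 511.9 -109.1   26. ]
g1 [474.9 -53.6  21.2] [0.1 0.1] [474.5 -52.3  26. ] [475.  -51.1  26. ]
g2 [504.2 -52.   21.4] [0.1 0.1] [503.4 -50.7  26. ] [504.  -49.6  26. ]
g3 [476.5 -76.5  22.7] [0.1 0.1] [476.1 -75.4  26. ] [476.6 -74.7  26. ]
g4 [505.9 -74.7  23.2] [0. 0.] [505.5 -73.8  26. ] [505.7 -73.1  26. ]
0 c [490.3 -64.   33. ] yaw 0.061 len 123.1526989249282 wid 64.93398234166607 64.85928645777824
0 b [489.9 -62.4  26. ] yaw 0.062 len 94.74151044162109 wid 37.64485503727806 38.08266156073157
1 c [490.3 -63.4  33. ] yaw 0.059 len 123.55890789086523 wid 64.85377610908424 65.24628030604508
1 b [490.2 -61.6  26. ] yaw 0.057 len 96.81541591263225 wid 37.63947354919422 37.804829077288325
```

{"fn": "jog_arm", "kwargs": {
  "plan": [
    {"dx":0,"dy":4.3,"dz":0,"rx":0,"ry":0,"rz":-0.02,"grip":0},
    {"dx":0,"dy":4.3,"dz":0,"rx":0,"ry":0,"rz":-0.02,"grip":0},
    {"dx":0,"dy":4.3,"dz":0,"rx":0,"ry":0,"rz":-0.02,"grip":0},
    {"dx":0,"dy":4.3,"dz":0,"rx":0,"ry":0,"rz":-0.02,"grip":0},
    {"dx":0,"dy":4.3,"dz":-1.5,"rx":0,"ry":0,"rz":-0.02,"grip":0},
    {"dx":0,"dy":4.3,"dz":-1.5,"rx":0,"ry":0,"rz":-0.02,"grip":0},
    {"dx":0,"dy":4.2,"dz":-1.5,"rx":0,"ry":0,"rz":-0.02,"grip":0},
    {"dx":0,"dy":4,"dz":-1.5,"rx":0,"ry":0,"rz":0,"grip":0},
    {"dx":0,"dy":0,"dz":-1.5,"rx":0,"ry":0,"rz":0,"grip":0},
    {"dx":0,"dy":0,"dz":0,"rx":0,"ry":0,"rz":0,"grip":0},
    {"dx":0,"dy":0,"dz":0,"rx":0,"ry":0,"rz":0,"grip":0}
  ]
}}

```text
time_s: 3.55
ee_pos: [480.4, 436.4, 230.5]
eef_rot: [[0.996, -0.089, 0.0], [-0.089, -0.996, -0.002], [0.001, 0.002, -1.0]]
ft_force: [-0.4, -0.8, -0.2]
opening: 91.6
```

```bash
python3 -c "
from h import *
shot('w3'); c=wc('w3')
u,v=proj(c,[[467,394,25]])[0].astype(int); print(u,v)
crop('w3',u-50,v-60,u+50,v+60,5,'w3c'); print(u-50,v-60); crop('w3',0,0,512,384,1.5,'w3b')"
```

```text
3.55 [480.4 436.4 230.5] 0.020378175609111596
247 204
197 144
```

View pics/w3c.png

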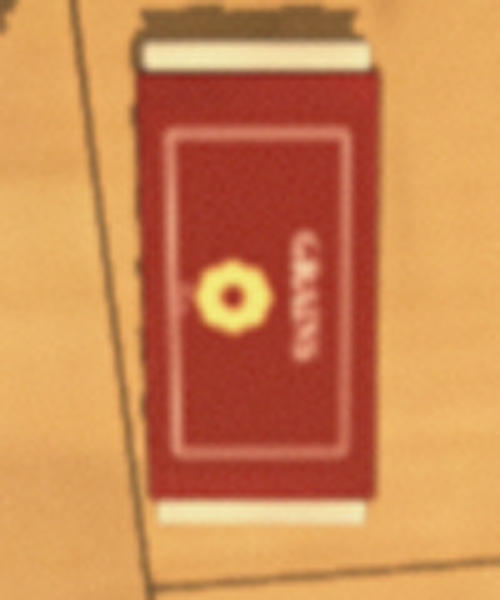

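View pics/w3b.png

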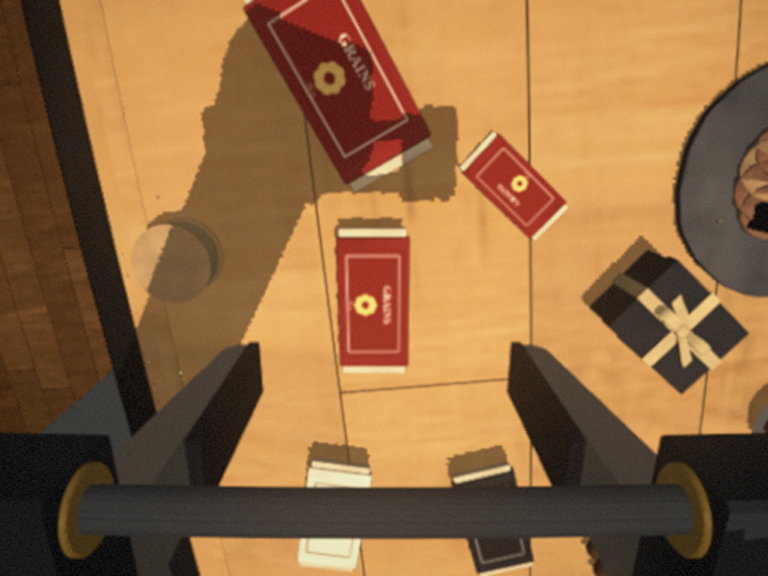

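The middle bar's red face spans about (224..272, 158..243) in the wrist picture. The small bar is at (342,123) and the large one at (225,60). I'll take a second wrist view to measure its height.

{"fn": "jog_arm", "kwargs": {
  "plan": [
    {"dx":-0.6,"dy":-4,"dz":0,"rx":0,"ry":0,"rz":0,"grip":0},
    {"dx":-0.5,"dy":-3,"dz":0,"rx":0,"ry":0,"rz":0,"grip":0},
    {"dx":0,"dy":0,"dz":0,"rx":0,"ry":0,"rz":0,"grip":0},
    {"dx":0,"dy":0,"dz":0,"rx":0,"ry":0,"rz":0,"grip":0}
  ]
}}

```text
time_s: 4.0
ee_pos: [469.4, 367.7, 232.1]
eef_rot: [[0.996, -0.09, 0.003], [-0.09, -0.996, 0.001], [0.003, -0.001, -1.0]]
ft_force: [0.7, 0.1, 0.9]
opening: 92.2
```

```bash
python3 -c "
from h import *
shot('w4'); c=wc('w4')
u,v=proj(c,[[467,394,25]])[0].astype(int); print(u,v)
crop('w4',u-50,v-60,u+50,v+60,5,'w4c'); print(u-50,v-60)"
```

```text
4.0 [469.4 367.7 232.1] 0.032465094974551814
251 144
201 84
```

View pics/w4c.png

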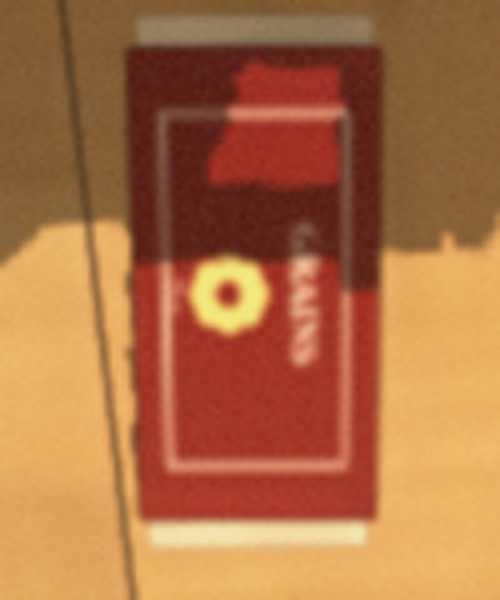

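```bash
python3 - <<'E'
from h import *
A=wc('w3');B=wc('w4')
a=lambda u,v:(197+(u+.5)/5-.5,144+(v+.5)/5-.5); b=lambda u,v:(201+(u+.5)/5-.5,84+(v+.5)/5-.5)
p1=[(138,70),(378,70),(375,498),(149,498)]; p2=[(128,47),(381,47),(377,520),(140,518)]
for p,q in zip(p1+[(235,296)],p2+[(229,294)]):
    X,e=tri([(A,a(*p)),(B,b(*q))]); print(X.round(1),np.round(e,1))
for C,f,P in((A,a,p1),(B,b,p2)):
    M=np.array([onz(C,f(*p),25) for p in P]); print(M.mean(0).round(1),np.linalg.norm(M-np.roll(M,-1,0),axis=1).round(1)); d=M[0]+M[1]-M[2]-M[3]; print('yaw',np.arctan2(-d[0],d[1]))
E
```

```text
[446.3 450.6  23.5] [0.3 0.3]
[499.3 445.9  23.4] [0.1 0.1]
[490.8 342.1  22.7] [0.1 0.1]
[437.2 348.3  25.7] [0.1 0.1]
[462.5 397.   25.7] [0.3 0.3]
[468.5 397.   25. ] [ 52.9 103.4  53.9 103.4]
yaw -0.08713192315454239
[468.2 396.9  25. ] [ 53.2 103.5  53.8 103. ]
yaw -0.08480853063759489
```

Centre is (468.3, 396.9), yaw −0.086. The top is at about z 24, against 25 expected, and the size comes out 53×103, close to the 55×105 given. Going down.

{"fn": "jog_arm", "kwargs": {
  "plan": [
    {"dx":-0.1,"dy":2.9,"dz":-2,"rx":0,"ry":0,"rz":0,"grip":0},
    {"dx":0,"dy":0,"dz":-4,"rx":0,"ry":0,"rz":0,"grip":0},
    {"dx":0,"dy":0,"dz":-4,"rx":0,"ry":0,"rz":0,"grip":0},
    {"dx":0,"dy":0,"dz":-4,"rx":0,"ry":0,"rz":0,"grip":0},
    {"dx":0,"dy":0,"dz":-2,"rx":0,"ry":0,"rz":0,"grip":0},
    {"dx":0,"dy":0,"dz":0,"rx":0,"ry":0,"rz":0,"grip":0},
    {"dx":0,"dy":0,"dz":0,"rx":0,"ry":0,"rz":0,"grip":0}
  ]
}}

```text
time_s: 4.75
ee_pos: [467.0, 399.5, 71.2]
eef_rot: [[0.996, -0.085, 0.0], [-0.085, -0.996, 0.001], [0.0, -0.001, -1.0]]
ft_force: [-0.3, -0.2, -0.2]
opening: 92.1
```

```bash
python3 -c "
from h import *
print(telemetry.state()['eef_rot'].round(4),telemetry.state()['ee_pos'])
shot('w5'); crop('w5',0,0,512,384,1.5,'w5b')"
```

```text
[[ 9.964e-01 -8.520e-02  2.000e-04]
 [-8.520e-02 -9.964e-01  1.300e-03]
 [ 1.000e-04 -1.300e-03 -1.000e+00]] [466.98790482 399.4867814   71.23861481]
4.75 [467.  399.5  71.2] 0.030944135016642345
```

View pics/w5b.png

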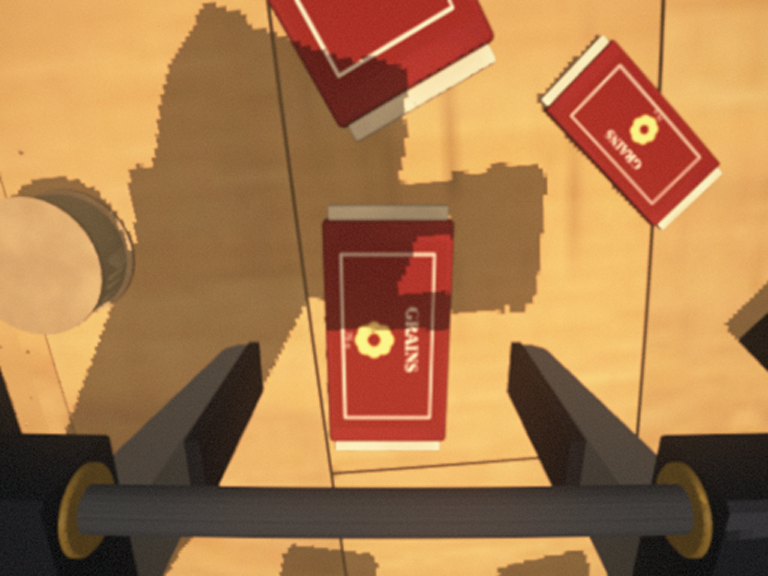

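{"fn": "jog_arm", "kwargs": {
  "plan": [
    {"dx":0.1,"dy":-0.2,"dz":-2.5,"rx":0,"ry":0,"rz":0,"grip":0},
    {"dx":0,"dy":0,"dz":-1.4,"rx":0,"ry":0,"rz":0,"grip":0},
    {"dx":0,"dy":0,"dz":-1,"rx":0,"ry":0,"rz":0,"grip":0},
    {"dx":0,"dy":0,"dz":0,"rx":0,"ry":0,"rz":0,"grip":0},
    {"dx":0,"dy":0,"dz":0,"rx":0,"ry":0,"rz":0,"grip":0}
  ]
}}

```text
time_s: 5.3
ee_pos: [468.1, 396.6, 22.2]
eef_rot: [[0.996, -0.086, 0.0], [-0.086, -0.996, 0.001], [0.0, -0.001, -1.0]]
ft_force: [-0.0, -0.5, 0.5]
opening: 92.0
```

{"fn": "jog_arm", "kwargs": {
  "plan": [
    {"dx":0,"dy":0,"dz":0,"rx":0,"ry":0,"rz":0,"grip":0.3},
    {"dx":0,"dy":0,"dz":0,"rx":0,"ry":0,"rz":0,"grip":0.5},
    {"dx":0,"dy":0,"dz":0,"rx":0,"ry":0,"rz":0,"grip":0.5},
    {"dx":0,"dy":0,"dz":0,"rx":0,"ry":0,"rz":0,"grip":0.5},
    {"dx":0,"dy":0,"dz":0,"rx":0,"ry":0,"rz":0,"grip":0.5},
    {"dx":0,"dy":0,"dz":0,"rx":0,"ry":0,"rz":0,"grip":0.5}
  ]
}}

```text
time_s: 5.9
ee_pos: [468.0, 396.1, 21.7]
eef_rot: [[0.996, -0.086, 0.0], [-0.086, -0.996, 0.0], [0.0, -0.0, -1.0]]
ft_force: [0.1, -0.2, 0.7]
opening: 54.4
```

{"fn": "jog_arm", "kwargs": {
  "plan": [
    {"dx":0,"dy":0,"dz":0.5,"rx":0,"ry":0,"rz":0,"grip":0.6},
    {"dx":0,"dy":0,"dz":1,"rx":0,"ry":0,"rz":0,"grip":0.6},
    {"dx":0,"dy":0,"dz":3,"rx":0,"ry":0,"rz":0,"grip":0.6},
    {"dx":0,"dy":0,"dz":4,"rx":0,"ry":0,"rz":0,"grip":0.6},
    {"dx":0,"dy":0,"dz":4,"rx":0,"ry":0,"rz":0,"grip":0.6},
    {"dx":0,"dy":0,"dz":4,"rx":0,"ry":0,"rz":0,"grip":0.6},
    {"dx":0,"dy":0,"dz":0,"rx":0,"ry":0,"rz":0,"grip":0.6}
  ]
}}

```text
time_s: 6.6
ee_pos: [469.8, 399.1, 193.4]
eef_rot: [[0.996, -0.086, 0.008], [-0.086, -0.996, 0.007], [0.008, -0.008, -1.0]]
ft_force: [0.0, 0.3, -0.9]
opening: 54.5
```

```bash
python3 -c "
from h import *
print(telemetry.state()['opening'])
shot('w6'); crop('w6',0,0,512,384,1.5,'w6b');cv2.imwrite('pics/s6.png',snapshot('side')); crop('s6',180,180,280,280,6,'s6c')"
```

```text
54.4587055603795
6.6 [469.8 399.1 193.4] 0.0683695565918883
```

View pics/w6b.png

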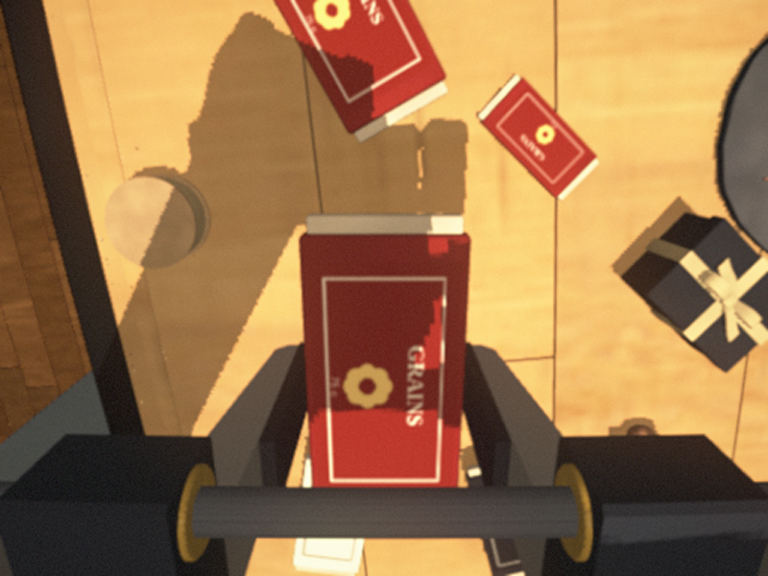

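View pics/s6c.png

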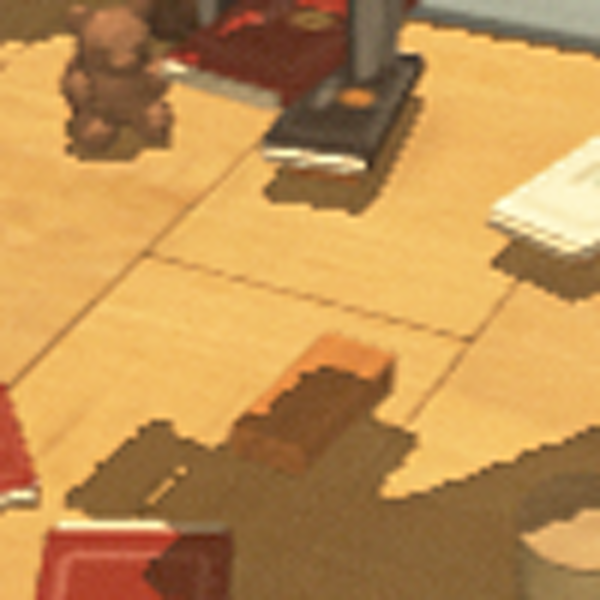

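```bash
python3 - <<'E'
from h import *
st=pickle.load(open('pics/w6.pkl','rb')); c=wc('w6')
for p in [(300,235),(470,235)]:
    X=onz(c,((p[0]+.5)/1.5-.5,(p[1]+.5)/1.5-.5),st['ee_pos'][2]+3); print(st['eef_rot'].T@(X-st['ee_pos']))
E
```

```text
[-26.08979279 -52.45496035  -2.79773916]
[ 27.58543883 -52.38034758  -2.38288722]
```

{"fn": "jog_arm", "kwargs": {
  "plan": [
    {"dx":0,"dy":-2,"dz":1,"rx":0,"ry":0,"rz":0.01,"grip":0.6},
    {"dx":0,"dy":-4,"dz":1,"rx":0,"ry":0,"rz":0.015,"grip":0.6},
    {"dx":0,"dy":-4.2,"dz":1,"rx":0,"ry":0,"rz":0.015,"grip":0.6},
    {"dx":0,"dy":-4.2,"dz":0,"rx":0,"ry":0,"rz":0.015,"grip":0.6},
    {"dx":0,"dy":-4.2,"dz":0,"rx":0,"ry":0,"rz":0.015,"grip":0.6},
    {"dx":0,"dy":-4.2,"dz":0,"rx":0,"ry":0,"rz":0.015,"grip":0.6},
    {"dx":0.3,"dy":-4.2,"dz":0,"rx":0,"ry":0,"rz":0.015,"grip":0.6},
    {"dx":0.3,"dy":-4.2,"dz":0,"rx":0,"ry":0,"rz":0.015,"grip":0.6},
    {"dx":0.3,"dy":-4.2,"dz":0,"rx":0,"ry":0,"rz":0.015,"grip":0.6},
    {"dx":0.3,"dy":-4.2,"dz":0,"rx":0,"ry":0,"rz":0.015,"grip":0.6},
    {"dx":0.3,"dy":-4,"dz":0,"rx":0,"ry":0,"rz":0,"grip":0.6},
    {"dx":0.3,"dy":-2.6,"dz":0,"rx":0,"ry":0,"rz":0,"grip":0.6}
  ]
}}

```text
time_s: 7.9
ee_pos: [484.5, -69.4, 215.1]
eef_rot: [[0.998, 0.055, -0.003], [0.055, -0.998, -0.0], [-0.003, 0.0, -1.0]]
ft_force: [0.1, -0.1, -1.6]
opening: 54.8
```

{"fn": "jog_arm", "kwargs": {
  "plan": [
    {"dx":0,"dy":0,"dz":0,"rx":0,"ry":0,"rz":0,"grip":0.6},
    {"dx":0,"dy":0,"dz":0,"rx":0,"ry":0,"rz":0,"grip":0.6}
  ]
}}

```text
time_s: 8.1
ee_pos: [485.0, -65.9, 215.5]
eef_rot: [[0.998, 0.058, -0.002], [0.058, -0.998, 0.001], [-0.002, -0.001, -1.0]]
ft_force: [-0.9, 0.6, -1.1]
opening: 54.9
```

```bash
python3 -c "
from h import *
s=telemetry.state();print(s['ee_pos'],s['eef_rot'].round(4),s['opening'])
shot('w7'); crop('w7',0,0,512,384,1.5,'w7b')"
```

```text
[484.95555452 -65.88285429 215.45511657] [[ 0.9983  0.0578 -0.0024]
 [ 0.0578 -0.9983  0.0011]
 [-0.0023 -0.0013 -1.    ]] 54.90686973645434
8.1 [485.  -65.9 215.5] 0.028383765367070508
```

View pics/w7b.png

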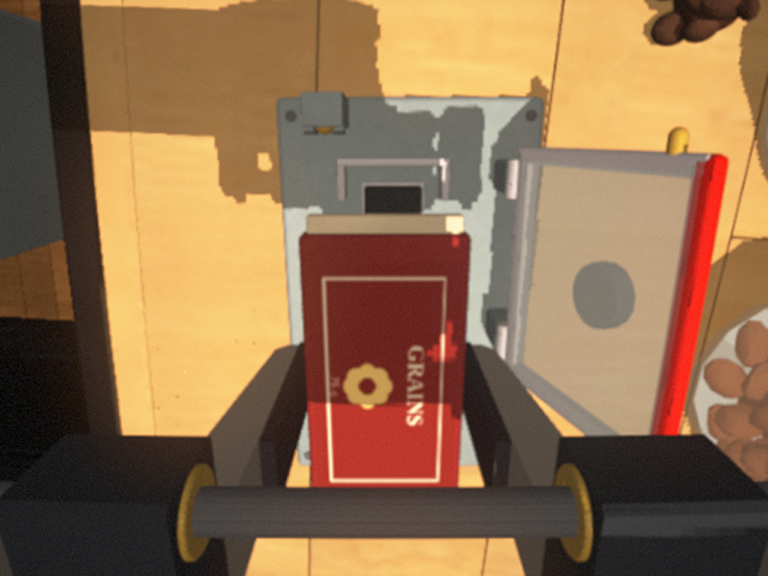

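{"fn": "jog_arm", "kwargs": {
  "plan": [
    {"dx":0.2,"dy":0.25,"dz":-3,"rx":0,"ry":0,"rz":0,"grip":0.6},
    {"dx":0,"dy":0,"dz":-4,"rx":0,"ry":0,"rz":0,"grip":0.6},
    {"dx":0,"dy":0,"dz":-4,"rx":0,"ry":0,"rz":0,"grip":0.6},
    {"dx":0,"dy":0,"dz":-2,"rx":0,"ry":0,"rz":0,"grip":0.6},
    {"dx":0,"dy":0,"dz":-1,"rx":0,"ry":0,"rz":0,"grip":0.6},
    {"dx":0,"dy":0,"dz":0,"rx":0,"ry":0,"rz":0,"grip":0.6},
    {"dx":0,"dy":0,"dz":0,"rx":0,"ry":0,"rz":0,"grip":0.6}
  ]
}}

```text
time_s: 8.85
ee_pos: [488.6, -62.6, 77.4]
eef_rot: [[0.998, 0.06, 0.001], [0.06, -0.998, 0.0], [0.001, -0.0, -1.0]]
ft_force: [-0.3, -0.4, -1.3]
opening: 55.0
```

```bash
python3 -c "
from h import *
s=telemetry.state();print(s['ee_pos'],s['eef_rot'].round(4),s['opening'])
shot('w8'); crop('w8',0,0,512,384,1.5,'w8b');cv2.imwrite('pics/s8.png',snapshot('side')); crop('s8',220,90,350,200,5,'s8c')"
```

```text
[488.62543379 -62.55939667  77.42217601] [[ 9.982e-01  6.020e-02  1.300e-03]
 [ 6.020e-02 -9.982e-01  1.000e-04]
 [ 1.300e-03 -0.000e+00 -1.000e+00]] 54.995474336891675
8.85 [488.6 -62.6  77.4] 0.017751963626877944
```

View pics/w8b.png

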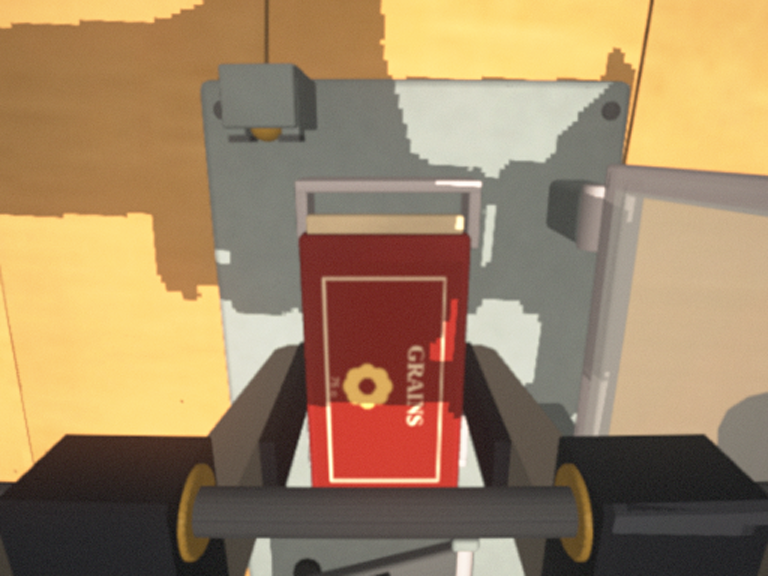

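View pics/s8c.png

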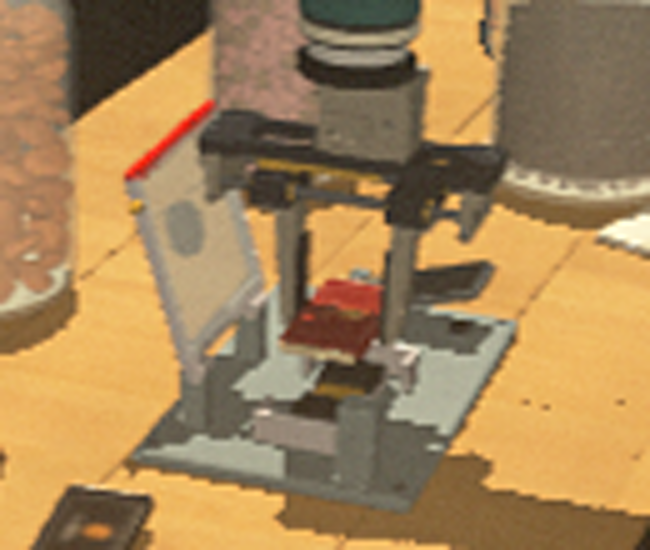

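{"fn": "jog_arm", "kwargs": {
  "plan": [
    {"dx":-0.15,"dy":-0.05,"dz":-1,"rx":0,"ry":0,"rz":0,"grip":0.6},
    {"dx":0,"dy":0,"dz":-1,"rx":0,"ry":0,"rz":0,"grip":0.6},
    {"dx":0,"dy":0,"dz":-1,"rx":0,"ry":0,"rz":0,"grip":0.6},
    {"dx":0,"dy":0,"dz":-0.5,"rx":0,"ry":0,"rz":0,"grip":0.6},
    {"dx":0,"dy":0,"dz":0,"rx":0,"ry":0,"rz":0,"grip":0.6},
    {"dx":0,"dy":0,"dz":0,"rx":0,"ry":0,"rz":0,"grip":0.6}
  ]
}}

```text
time_s: 9.55
ee_pos: [486.4, -63.7, 41.4]
eef_rot: [[0.998, 0.059, -0.0], [0.059, -0.998, 0.0], [-0.0, -0.0, -1.0]]
ft_force: [-0.1, -0.4, -0.7]
opening: 54.7
```

{"fn": "jog_arm", "kwargs": {
  "plan": [
    {"dx":0,"dy":0,"dz":-0.5,"rx":0,"ry":0,"rz":0,"grip":0.6},
    {"dx":0,"dy":0,"dz":-0.4,"rx":0,"ry":0,"rz":0,"grip":0.6},
    {"dx":0,"dy":0,"dz":0,"rx":0,"ry":0,"rz":0,"grip":0.6},
    {"dx":0,"dy":0,"dz":0,"rx":0,"ry":0,"rz":0,"grip":0.6}
  ]
}}

```text
time_s: 9.95
ee_pos: [486.4, -63.9, 32.5]
eef_rot: [[0.998, 0.059, -0.0], [0.059, -0.998, -0.0], [-0.0, -0.0, -1.0]]
ft_force: [0.2, -0.3, -0.1]
opening: 54.6
```

```bash
python3 -c "
from h import *
s=telemetry.state();print(s['ee_pos'],s['ft_force'],s['opening'])
shot('w9'); crop('w9',150,80,400,300,3,'w9b');cv2.imwrite('pics/s9.png',snapshot('side')); crop('s9',220,90,350,200,5,'s9c')"
```

```text
[486.36352548 -63.85978468  32.51317578] [ 0.21427827 -0.33093605 -0.09746383] 54.555958371388456
9.95 [486.4 -63.9  32.5] 0.004206677016917071
```

View pics/w9b.png

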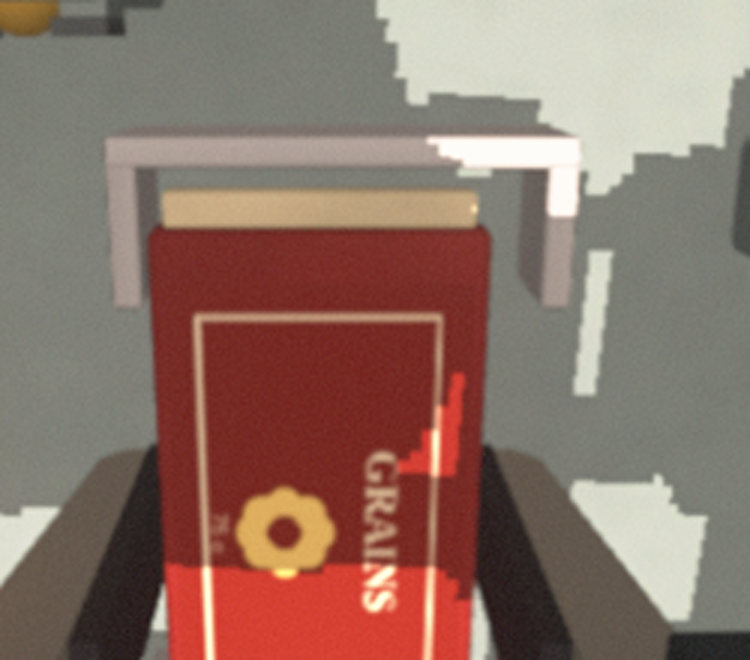

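View pics/s9c.png

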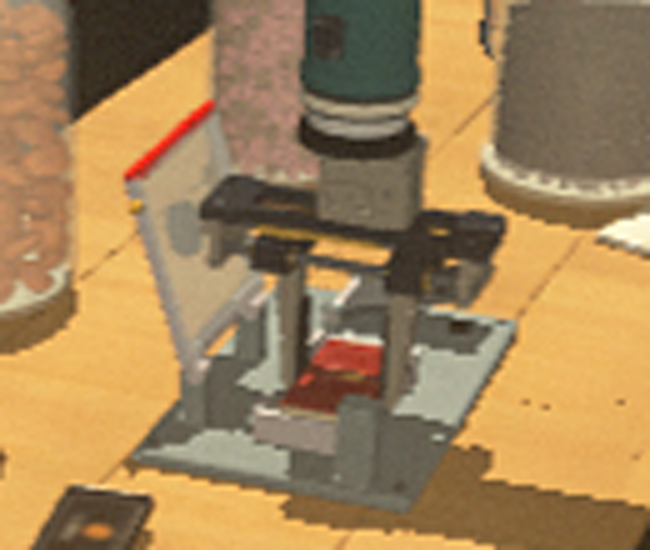

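{"fn": "jog_arm", "kwargs": {
  "plan": [
    {"dx":0.2,"dy":0.05,"dz":0,"rx":0,"ry":0,"rz":0,"grip":0.6},
    {"dx":0,"dy":0,"dz":-0.05,"rx":0,"ry":0,"rz":0,"grip":0.6},
    {"dx":0,"dy":0,"dz":0,"rx":0,"ry":0,"rz":0,"grip":0.6},
    {"dx":0,"dy":0,"dz":0,"rx":0,"ry":0,"rz":0,"grip":0.35},
    {"dx":0,"dy":0,"dz":0,"rx":0,"ry":0,"rz":0,"grip":0.25},
    {"dx":0,"dy":0,"dz":0,"rx":0,"ry":0,"rz":0,"grip":0.2},
    {"dx":0,"dy":0,"dz":0,"rx":0,"ry":0,"rz":0,"grip":0.2},
    {"dx":0,"dy":0,"dz":0,"rx":0,"ry":0,"rz":0,"grip":0.2}
  ]
}}

```text
time_s: 10.85
ee_pos: [488.4, -63.4, 32.1]
eef_rot: [[0.998, 0.059, 0.0], [0.059, -0.998, -0.0], [0.0, 0.0, -1.0]]
ft_force: [0.1, 0.4, 0.5]
opening: 73.7
```

Released. Now I'll rise straight up, then look.

{"fn": "jog_arm", "kwargs": {
  "plan": [
    {"dx":0,"dy":0,"dz":1,"rx":0,"ry":0,"rz":0,"grip":0.2},
    {"dx":0,"dy":0,"dz":2,"rx":0,"ry":0,"rz":0,"grip":0.2},
    {"dx":0,"dy":0,"dz":4,"rx":0,"ry":0,"rz":0,"grip":0.2},
    {"dx":0,"dy":0,"dz":4,"rx":0,"ry":0,"rz":0,"grip":0.2},
    {"dx":0,"dy":0,"dz":4,"rx":0,"ry":0,"rz":0,"grip":0.2},
    {"dx":0,"dy":2,"dz":4,"rx":0,"ry":0,"rz":0,"grip":0.2},
    {"dx":0,"dy":3,"dz":4,"rx":0,"ry":0,"rz":0,"grip":0.2},
    {"dx":0,"dy":0,"dz":0,"rx":0,"ry":0,"rz":0,"grip":0.2},
    {"dx":0,"dy":0,"dz":0,"rx":0,"ry":0,"rz":0,"grip":0.2}
  ]
}}

```text
time_s: 11.75
ee_pos: [488.6, -13.1, 263.2]
eef_rot: [[0.998, 0.06, 0.002], [0.06, -0.998, -0.002], [0.002, 0.002, -1.0]]
ft_force: [-0.0, -0.9, 0.3]
opening: 73.3
```

```bash
python3 -c "
from h import *
shot('w10'); crop('w10',0,0,512,384,1.5,'w10b'); c=wc('w10'); u,v=proj(c,[[490,-63,35]])[0].astype(int); print(u-60,v-65); crop('w10',u-60,v-65,u+60,v+65,4.5,'w10c')
cv2.imwrite('pics/s10.png',snapshot('side')); crop('s10',220,90,350,200,5,'s10c')"
```

```text
11.75 [488.6 -13.1 263.2] 0.04045626517162117
194 138
```

View pics/w10b.png

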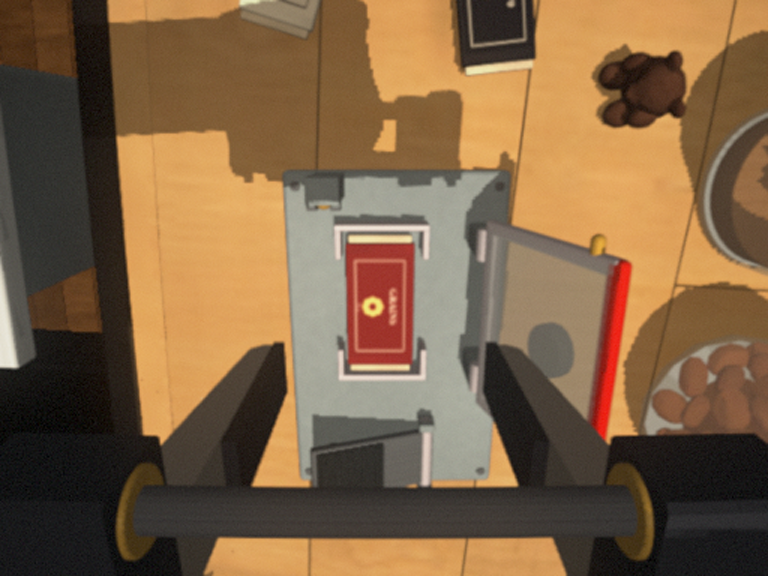

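View pics/w10c.png

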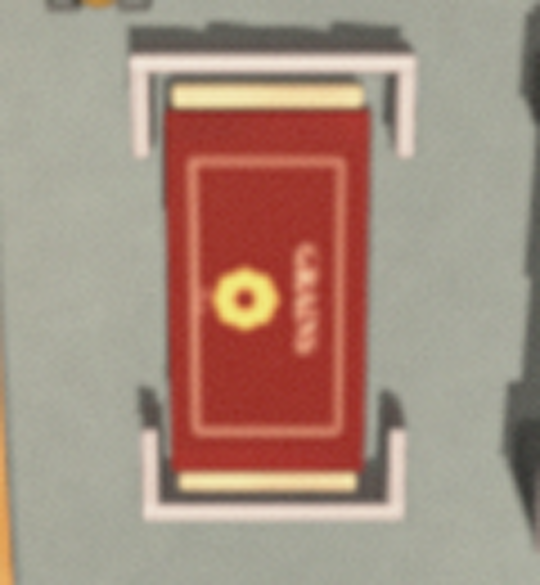

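View pics/s10c.png

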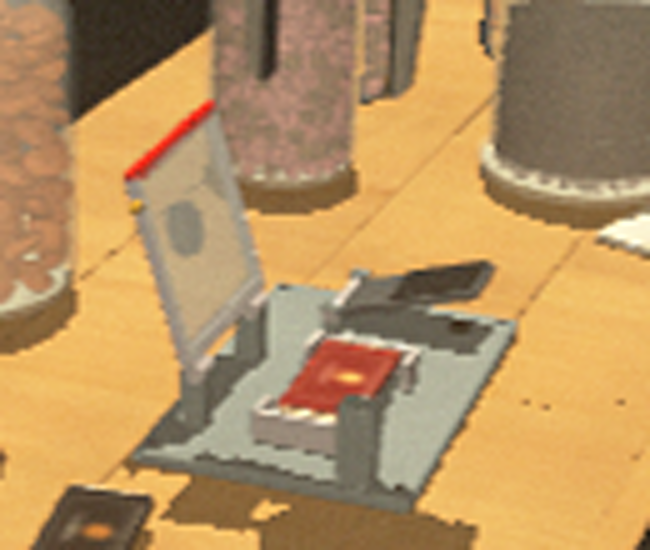

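The bar sits between the cleats, 1–2 mm towards the front. Next is closing the guard from behind, so I'll check the room behind it for jars.

```bash
python3 - <<'E'
from h import *
T=cam('top');S=cam('side')
for uv in [(330,105),(350,113),(365,112),(290,112),(275,105)]: print(uv,onz(T,uv,0).round())
for uv in [(265,122),(278,129),(290,126),(185,178)]: print('s',uv,onz(S,uv,0).round())
print('jar top rim z check', onz(T,(385,45),250).round(), proj(S,[[760,-180,0],[760,-180,200]]))
t=cv2.imread('pics/top0.png'); cv2.imwrite('pics/tj.png',cv2.resize(t[10:190,240:430],None,fx=4,fy=3.3))
print(telemetry.state()['joint_pos'])
# verify bar
c=wc('w10');M=np.array([onz(c,(194+(u+.5)/4.5-.5,138+(v+.5)/4.5-.5),35) for u,v in[(166,108),(369,108),(363,470),(173,470)]]);print(M.mean(0))
M=np.array([onz(c,(194+(u+.5)/4.5-.5,138+(v+.5)/4.5-.5),33) for u,v in[(149,73),(398,73),(159,502),(389,502)]]);print(M.mean(0))
E
```

```text
(330, 105) [775. -84.   0.]
(350, 113) [ 748. -143.    0.]
(365, 112) [ 750. -189.    0.]
(290, 112) [756.  39.   0.]
(275, 105) [779.  84.   0.]
s (265, 122) [ 746. -481.    0.]
s (278, 129) [ 667. -430.    0.]
s (290, 126) [ 634. -485.    0.]
s (185, 178) [778. 109.   0.]
jar top rim z check [ 830. -169.  250.] [[230.07251837 146.92637001]
 [229.58034107  94.92939472]]
[ 0.63522498  0.2453235  -0.77071423  1.91026616  0.19515437  1.06373415
 -0.15840074]
[488.55171555 -62.69959316  35.        ]
[490.22745151 -63.63222317  33.        ]
```

View pics/tj.png

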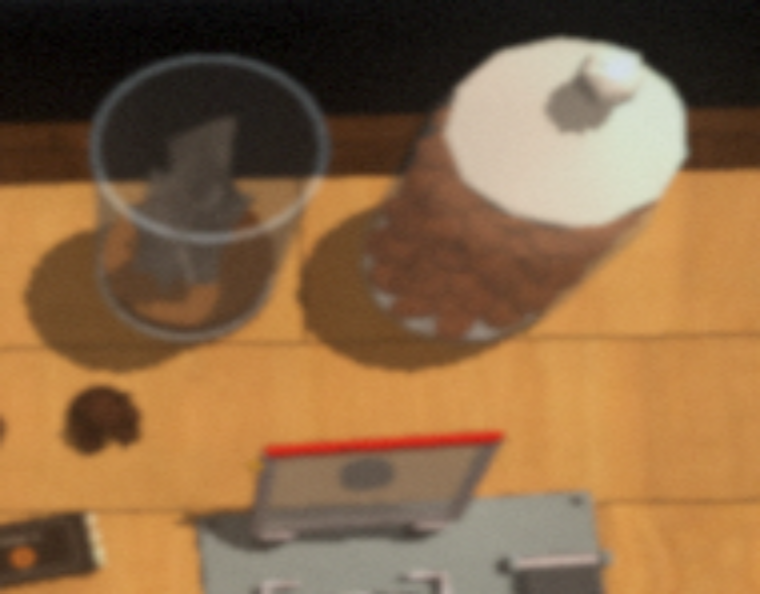

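{"fn": "jog_arm", "kwargs": {
  "plan": [
    {"dx":1.4,"dy":-0.4,"dz":0.5,"rx":0,"ry":0,"rz":0.143,"grip":1},
    {"dx":1.5,"dy":-0.4,"dz":0,"rx":0,"ry":0,"rz":0.143,"grip":1},
    {"dx":1.5,"dy":-0.4,"dz":0,"rx":0,"ry":0,"rz":0.143,"grip":1},
    {"dx":1.5,"dy":-0.4,"dz":0,"rx":0,"ry":0,"rz":0.143,"grip":1},
    {"dx":1.5,"dy":-0.4,"dz":0,"rx":0,"ry":0,"rz":0.143,"grip":1},
    {"dx":1.5,"dy":-0.4,"dz":0,"rx":0,"ry":0,"rz":0.143,"grip":1},
    {"dx":1.5,"dy":-0.4,"dz":0,"rx":0,"ry":0,"rz":0.143,"grip":1},
    {"dx":1.5,"dy":-0.4,"dz":0,"rx":0,"ry":0,"rz":0.143,"grip":1},
    {"dx":1.5,"dy":-0.4,"dz":0,"rx":0,"ry":0,"rz":0.143,"grip":1},
    {"dx":1.5,"dy":-0.4,"dz":0,"rx":0,"ry":0,"rz":0.143,"grip":1},
    {"dx":1.5,"dy":-0.4,"dz":0,"rx":0,"ry":0,"rz":0.143,"grip":1},
    {"dx":0,"dy":0,"dz":0,"rx":0,"ry":0,"rz":0,"grip":1}
  ]
}}

```text
time_s: 13.05
ee_pos: [652.7, -59.3, 264.0]
eef_rot: [[-0.059, 0.998, -0.004], [0.998, 0.059, 0.002], [0.002, -0.004, -1.0]]
ft_force: [-0.0, -0.3, -0.2]
opening: 0.4
```

```bash
python3 -c "
from h import *
s=telemetry.state();print(s['ee_pos'],s['eef_rot'].round(3),s['joint_pos'],s['opening'])
shot('w11'); crop('w11',0,0,512,384,1.5,'w11b')
cv2.imwrite('pics/s11.png',snapshot('side')); crop('s11',180,40,350,200,4,'s11c')"
```

```text
[652.69704589 -59.28844882 263.99166402] [[-0.059  0.998 -0.004]
 [ 0.998  0.059  0.002]
 [ 0.002 -0.004 -1.   ]] [ 0.67023513  0.65482601 -0.97719606  1.49972129  0.55112326  1.28613817
  1.26182427] 0.37824281086144645
13.05 [652.7 -59.3 264. ] 0.1149951749795221
```

View pics/w11b.png

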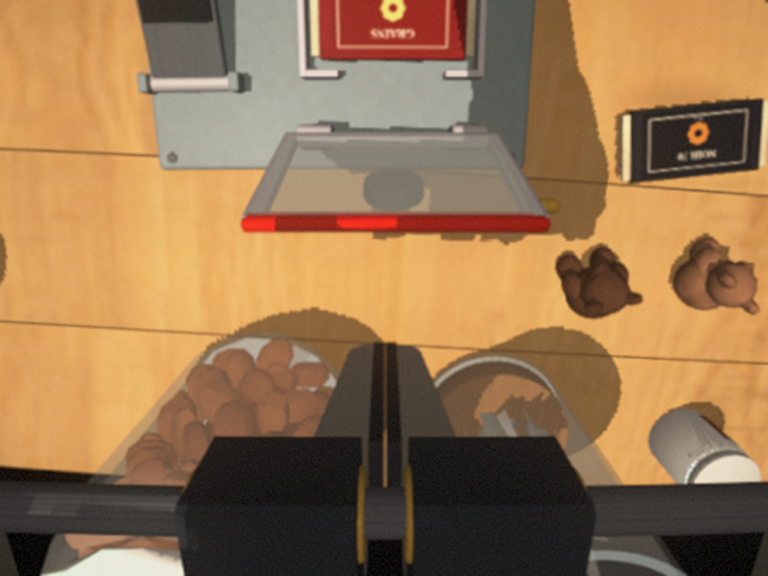

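View pics/s11c.png

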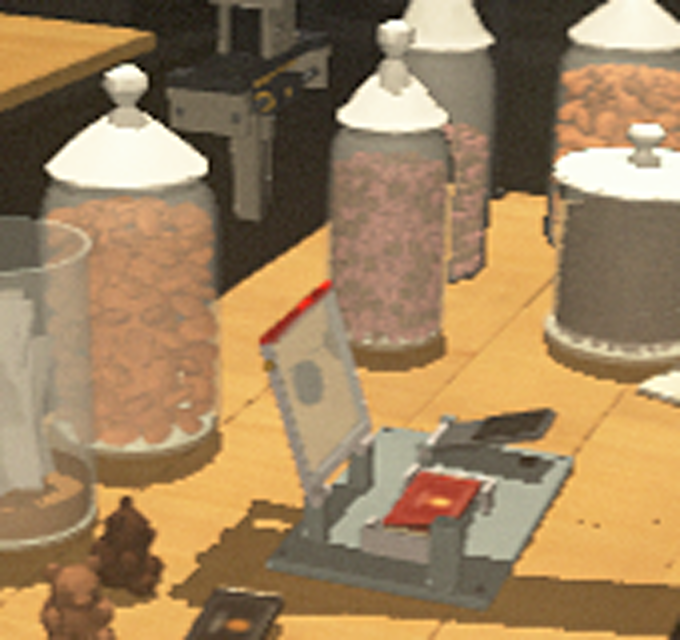

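{"fn": "jog_arm", "kwargs": {
  "plan": [
    {"dx":0,"dy":0,"dz":-3,"rx":0,"ry":0,"rz":0,"grip":1},
    {"dx":0,"dy":0,"dz":-4,"rx":0,"ry":0,"rz":0,"grip":1},
    {"dx":0,"dy":0,"dz":-2.8,"rx":0,"ry":0,"rz":0,"grip":1},
    {"dx":0,"dy":0,"dz":0,"rx":0,"ry":0,"rz":0,"grip":1},
    {"dx":-1,"dy":0,"dz":0,"rx":0,"ry":0,"rz":0,"grip":1},
    {"dx":-1,"dy":0,"dz":0,"rx":0,"ry":0,"rz":0,"grip":1},
    {"dx":-1,"dy":0,"dz":0,"rx":0,"ry":0,"rz":0,"grip":1},
    {"dx":-1,"dy":0,"dz":0,"rx":0,"ry":0,"rz":0,"grip":1},
    {"dx":0,"dy":0,"dz":0,"rx":0,"ry":0,"rz":0,"grip":1}
  ]
}}

```text
time_s: 14.05
ee_pos: [611.3, -57.7, 170.1]
eef_rot: [[-0.061, 0.998, 0.001], [0.998, 0.061, -0.001], [-0.001, 0.001, -1.0]]
ft_force: [0.0, 0.1, -1.0]
opening: 0.5
```

```bash
python3 -c "
from h import *
s=telemetry.state();print(s['ee_pos'],s['ft_force'])
shot('w12'); crop('w12',0,0,512,384,1.5,'w12b')
cv2.imwrite('pics/s12.png',snapshot('side')); crop('s12',200,70,350,200,4.5,'s12c')"
```

```text
[611.34831732 -57.68712214 170.14082659] [ 0.04011788  0.08154134 -0.99454469]
14.05 [611.3 -57.7 170.1] 0.02638547278093524
```

View pics/s12c.png

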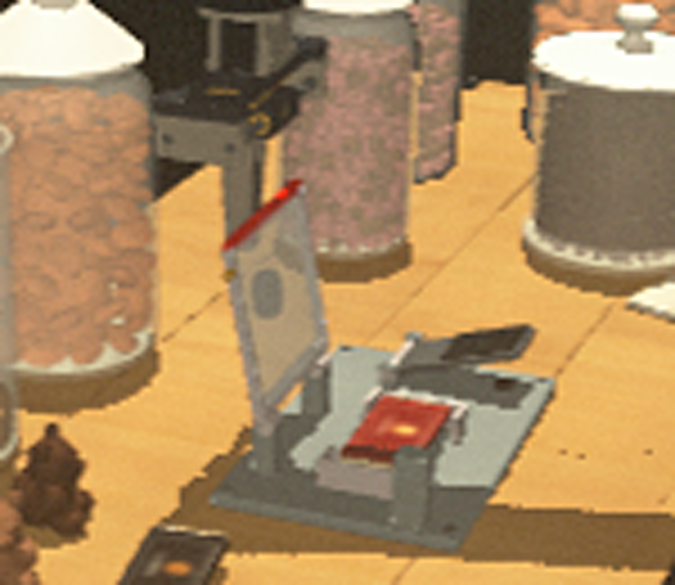

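View pics/w12b.png

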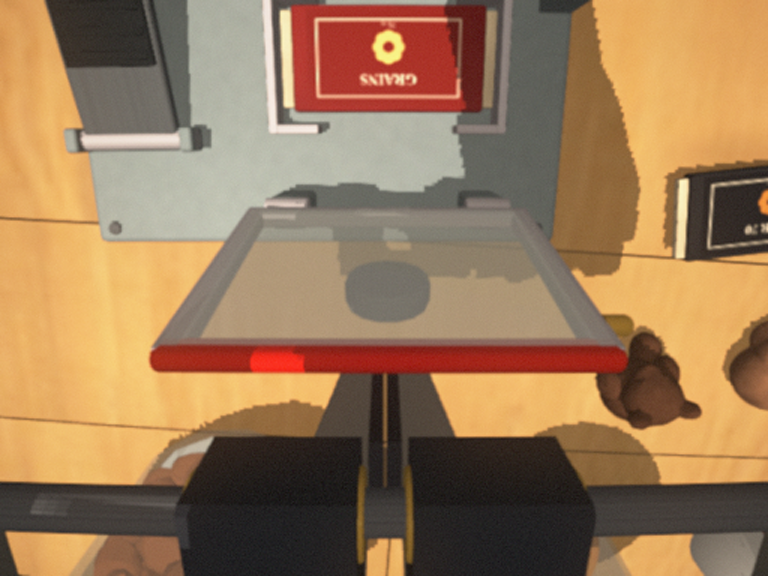

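{"fn": "jog_arm", "kwargs": {
  "plan": [
    {"dx":-1,"dy":0,"dz":0.7,"rx":0,"ry":0,"rz":0,"grip":1},
    {"dx":-1,"dy":0,"dz":0.7,"rx":0,"ry":0,"rz":0,"grip":1},
    {"dx":-1,"dy":-0.1,"dz":0.7,"rx":0,"ry":0,"rz":0,"grip":1},
    {"dx":-1.2,"dy":-0.1,"dz":0,"rx":0,"ry":0,"rz":0,"grip":1},
    {"dx":-1.2,"dy":-0.1,"dz":-0.1,"rx":0,"ry":0,"rz":0,"grip":1},
    {"dx":-1.1,"dy":-0.1,"dz":-0.2,"rx":0,"ry":0,"rz":0,"grip":1},
    {"dx":-1.2,"dy":-0.1,"dz":-0.4,"rx":0,"ry":0,"rz":0,"grip":1},
    {"dx":-1.2,"dy":-0.1,"dz":-0.5,"rx":0,"ry":0,"rz":0,"grip":1},
    {"dx":-1.2,"dy":-0.1,"dz":-0.6,"rx":0,"ry":0,"rz":0,"grip":1},
    {"dx":0,"dy":0,"dz":0,"rx":0,"ry":0,"rz":0,"grip":1}
  ]
}}

```text
time_s: 15.15
ee_pos: [508.8, -65.1, 171.0]
eef_rot: [[-0.061, 0.998, -0.003], [0.998, 0.061, -0.001], [-0.001, -0.003, -1.0]]
ft_force: [-0.0, -0.2, -0.2]
opening: 0.8
```

```bash
python3 -c "
from h import *
s=telemetry.state();print(s['ee_pos'],s['ft_force'])
shot('w13'); crop('w13',0,0,512,384,1.5,'w13b')
cv2.imwrite('pics/s13.png',snapshot('side')); crop('s13',200,70,350,200,4.5,'s13c')"
```

```text
[508.76555604 -65.08086961 170.98717496] [-0.04145237 -0.17595573 -0.24673084]
15.15 [508.8 -65.1 171. ] 0.053143701481696795
```

View pics/s13c.png

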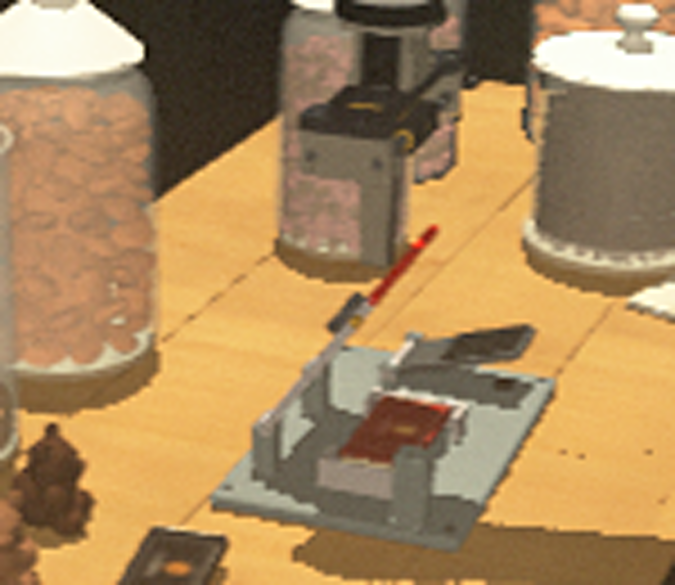

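View pics/w13b.png

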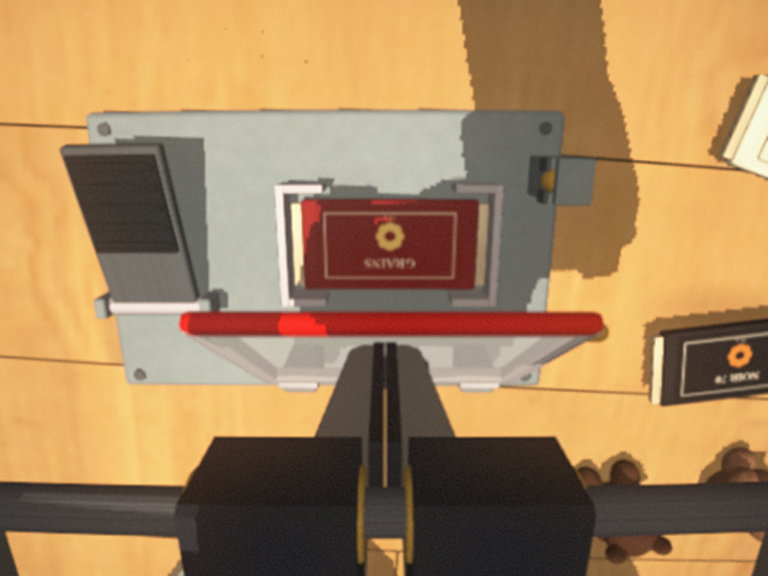

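The guard is at about 1.1 rad and follows the finger, and the bar hasn't moved. I'll continue along the arc.

{"fn": "jog_arm", "kwargs": {
  "plan": [
    {"dx":-1,"dy":-0.1,"dz":-0.7,"rx":0,"ry":0,"rz":0,"grip":1},
    {"dx":-0.9,"dy":0,"dz":-0.8,"rx":0,"ry":0,"rz":0,"grip":1},
    {"dx":-0.9,"dy":-0.1,"dz":-0.8,"rx":0,"ry":0,"rz":0,"grip":1},
    {"dx":-0.7,"dy":0,"dz":-1,"rx":0,"ry":0,"rz":0,"grip":1},
    {"dx":-0.7,"dy":-0.1,"dz":-1.1,"rx":0,"ry":0,"rz":0,"grip":1},
    {"dx":-0.7,"dy":0,"dz":-1.2,"rx":0,"ry":0,"rz":0,"grip":1},
    {"dx":-0.4,"dy":0,"dz":-1.2,"rx":0,"ry":0,"rz":0,"grip":1},
    {"dx":-0.4,"dy":0,"dz":-1.2,"rx":0,"ry":0,"rz":0,"grip":1},
    {"dx":-0.2,"dy":0,"dz":-0.8,"rx":0,"ry":0,"rz":0,"grip":1},
    {"dx":0,"dy":0,"dz":0,"rx":0,"ry":0,"rz":0,"grip":1}
  ]
}}

```text
time_s: 16.25
ee_pos: [451.5, -67.2, 82.9]
eef_rot: [[-0.062, 0.998, -0.002], [0.998, 0.062, 0.001], [0.001, -0.002, -1.0]]
ft_force: [-0.2, 0.8, 0.1]
opening: 0.3
```

```bash
python3 -c "
from h import *
s=telemetry.state();print(s['ee_pos'],s['ft_force'])
shot('w14'); crop('w14',0,0,512,384,1.5,'w14b')
cv2.imwrite('pics/s14.png',snapshot('side')); crop('s14',200,70,350,200,4.5,'s14c')"
```

```text
[451.5126246  -67.18422895  82.92537487] [-0.20591129  0.82815234  0.09774683]
16.25 [451.5 -67.2  82.9] 0.024916527027212896
```

View pics/s14c.png

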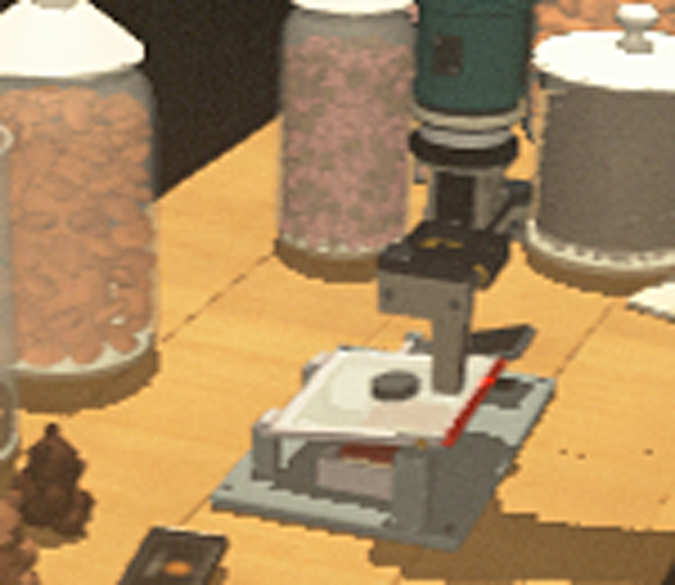

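View pics/w14b.png

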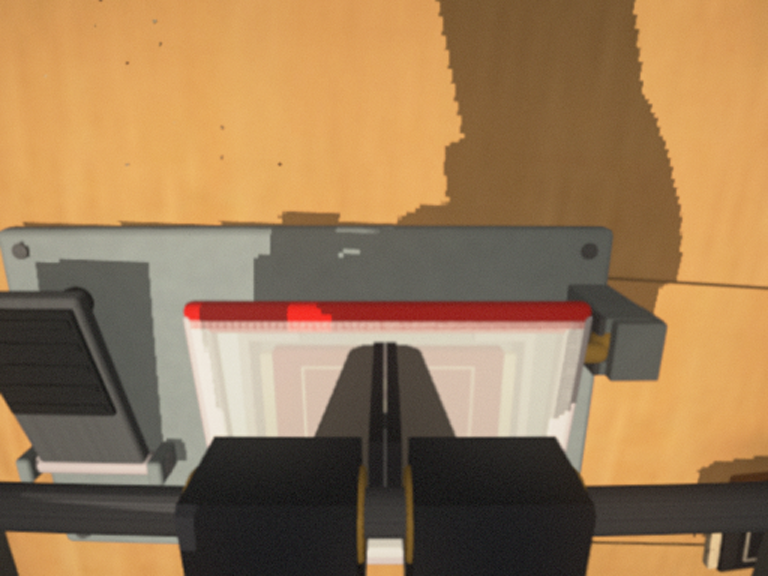

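{"fn": "jog_arm", "kwargs": {
  "plan": [
    {"dx":-0.3,"dy":0,"dz":-0.4,"rx":0,"ry":0,"rz":0,"grip":1},
    {"dx":-0.2,"dy":0,"dz":-0.4,"rx":0,"ry":0,"rz":0,"grip":1},
    {"dx":0,"dy":0,"dz":-0.3,"rx":0,"ry":0,"rz":0,"grip":1},
    {"dx":0,"dy":0,"dz":-0.3,"rx":0,"ry":0,"rz":0,"grip":1},
    {"dx":0,"dy":0,"dz":-0.2,"rx":0,"ry":0,"rz":0,"grip":1},
    {"dx":0,"dy":0,"dz":0,"rx":0,"ry":0,"rz":0,"grip":1}
  ]
}}

```text
time_s: 16.95
ee_pos: [446.6, -67.4, 67.5]
eef_rot: [[-0.061, 0.998, -0.002], [0.998, 0.061, 0.0], [0.0, -0.002, -1.0]]
ft_force: [-0.5, 0.7, 0.3]
opening: 0.7
```

{"fn": "jog_arm", "kwargs": {
  "plan": [
    {"dx":0,"dy":0,"dz":-0.15,"rx":0,"ry":0,"rz":0,"grip":1},
    {"dx":0,"dy":0,"dz":-0.15,"rx":0,"ry":0,"rz":0,"grip":1},
    {"dx":0,"dy":0,"dz":-0.1,"rx":0,"ry":0,"rz":0,"grip":1},
    {"dx":0,"dy":0,"dz":0,"rx":0,"ry":0,"rz":0,"grip":1}
  ]
}}

```text
time_s: 17.35
ee_pos: [447.3, -67.4, 65.1]
eef_rot: [[-0.061, 0.998, -0.001], [0.998, 0.061, -0.002], [-0.002, -0.001, -1.0]]
ft_force: [-5.5, -1.2, 16.2]
opening: 0.5
```

A firm 16 N at tip height 54 mm, which is the shut height. I'll lift and check.

{"fn": "jog_arm", "kwargs": {
  "plan": [
    {"dx":0,"dy":0,"dz":1,"rx":0,"ry":0,"rz":0,"grip":1},
    {"dx":0,"dy":0,"dz":2,"rx":0,"ry":0,"rz":0,"grip":1},
    {"dx":-0.5,"dy":-2,"dz":4,"rx":0,"ry":0,"rz":0,"grip":1},
    {"dx":-0.5,"dy":-3,"dz":4,"rx":0,"ry":0,"rz":0,"grip":1},
    {"dx":0,"dy":-4,"dz":2,"rx":0,"ry":0,"rz":0,"grip":1},
    {"dx":0,"dy":-4,"dz":2,"rx":0,"ry":0,"rz":0,"grip":1},
    {"dx":0,"dy":0,"dz":0,"rx":0,"ry":0,"rz":0,"grip":1},
    {"dx":0,"dy":0,"dz":0,"rx":0,"ry":0,"rz":0,"grip":1}
  ]
}}

```text
time_s: 18.15
ee_pos: [437.1, -197.9, 214.0]
eef_rot: [[-0.059, 0.998, 0.0], [0.998, 0.059, 0.0], [0.0, 0.0, -1.0]]
ft_force: [1.3, 1.2, -0.6]
opening: 0.6
```

```bash
python3 -c "
from h import *
s=telemetry.state();print(s['ee_pos'],s['ft_force'],s['joint_pos'])
shot('w15'); crop('w15',0,0,512,384,1.5,'w15b')
cv2.imwrite('pics/s15.png',snapshot('side')); crop('s15',230,110,340,200,6,'s15c')"
```

```text
[ 437.14319267 -197.85984524  214.01200312] [ 1.32122245  1.1823815  -0.60530029] [ 1.28191465  0.43050671 -1.12747775  1.96950163  0.45609256  1.02617619
  1.57318597]
18.15 [ 437.1 -197.9  214. ] 0.04111317898037158
```

View pics/s15c.png

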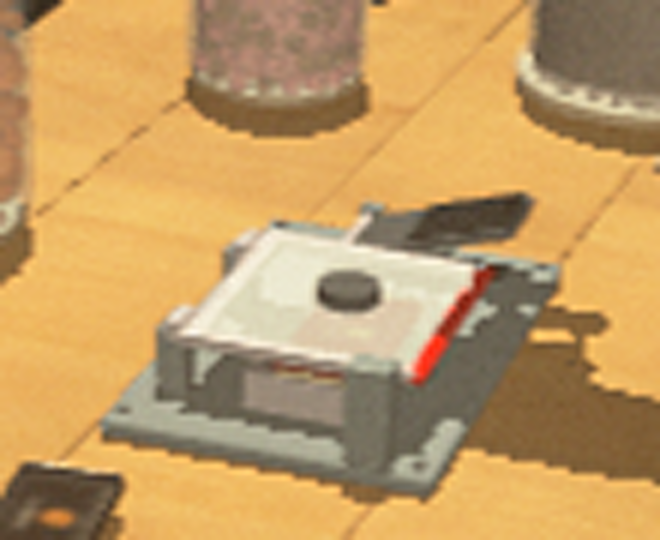

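View pics/w15b.png

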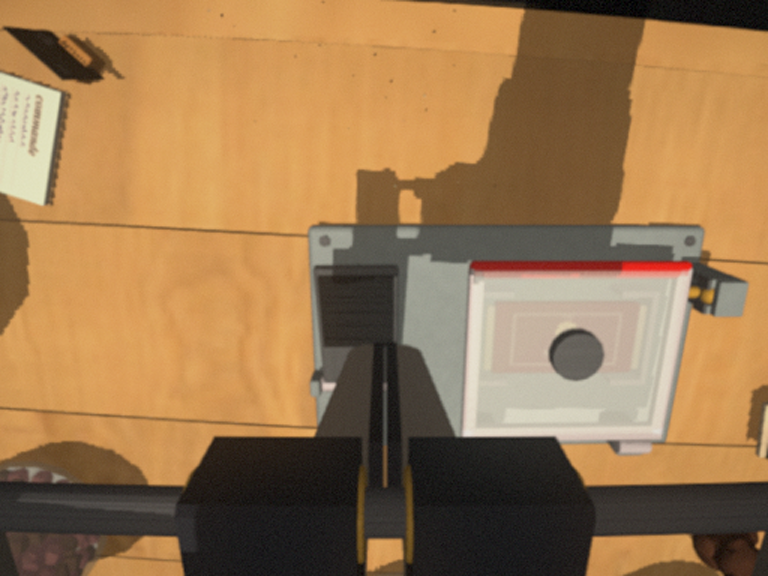

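```bash
python3 - <<'E'
from h import *
A=wc('w1');C=wc('w15');T=cam('top');S=cam('side')
a=lambda u,v:(220+(u+.5)/2.7-.5,105+(v+.5)/2.7-.5); c=lambda u,v:((u+.5)/1.5-.5,(v+.5)/1.5-.5)
t2=lambda u,v:(280+u/6-.42,130+v/5.7-.42)
P={'FL':[(A,a(65,497)),(C,c(398,272)),(T,t2(582,472))],'FR':[(A,a(66,577)),(C,c(318,280)),(T,t2(693,470))],'BR':[(A,a(176,556)),(C,c(325,347)),(T,t2(663,355))],'BL':[(A,a(173,475)),(T,t2(575,360))]}
X=[]
for k,o in P.items():
    p,e=tri(o); X.append(p); print(k,p.round(1),np.round(e,1))
print(np.mean(X,0))
s=lambda u,v:(230+(u+.5)/6-.5,110+(v+.5)/6-.5)
print('lipL',tri([(C,c(691,265)),(S,s(415,380))]),'lipR',tri([(C,c(472,265)),(S,s(488,270))]))
E
```

```text
FL [ 441.1 -189.1   60.7] [1.7 2.4 2.3]
FR [ 444.4 -238.7   63.1] [0.6 2.  1.5]
BR [ 502.2 -236.    42.2] [1.6 0.7 1.4]
BL [ 501.3 -201.    18.3] [0.4 0.4]
[ 472.24906092 -216.23395575   46.10057386]
lipL (array([425.20650941,   8.32762743,  50.27538931]), [0.44604748346978446, 0.44604748346956524]) lipR (array([ 433.94314864, -139.89171041,   50.52275382]), [0.316530800673397, 0.31653080067339734])
```

Guard confirmed shut (lip ends level at z≈50). The pedal tread centre measures about (472,-215,52), which fits the given 54 mm height and 150 mm offset. Moving over it.

{"fn": "jog_arm", "kwargs": {
  "plan": [
    {"dx":3.5,"dy":-1.7,"dz":0,"rx":0,"ry":0,"rz":0,"grip":1},
    {"dx":0,"dy":0,"dz":-4,"rx":0,"ry":0,"rz":0,"grip":1},
    {"dx":0,"dy":0,"dz":-4,"rx":0,"ry":0,"rz":0,"grip":1},
    {"dx":0,"dy":0,"dz":-4,"rx":0,"ry":0,"rz":0,"grip":1},
    {"dx":0,"dy":0,"dz":-1.5,"rx":0,"ry":0,"rz":0,"grip":1},
    {"dx":0,"dy":0,"dz":0,"rx":0,"ry":0,"rz":0,"grip":1},
    {"dx":0,"dy":0,"dz":0,"rx":0,"ry":0,"rz":0,"grip":1}
  ]
}}

```text
time_s: 18.95
ee_pos: [473.5, -213.3, 80.0]
eef_rot: [[-0.063, 0.998, 0.001], [0.998, 0.063, 0.0], [-0.0, 0.001, -1.0]]
ft_force: [0.7, -0.1, 0.4]
opening: 0.3
```

```bash
python3 -c "
from h import *
s=telemetry.state();print(s['ee_pos'],s['ft_force'])
shot('w16'); crop('w16',0,0,512,384,1.5,'w16b')
cv2.imwrite('pics/s16.png',snapshot('side')); crop('s16',230,90,350,200,6,'s16c')"
```

```text
[ 473.509471   -213.33391416   80.01800045] [ 0.66146901 -0.11801631  0.41738528]
18.95 [ 473.5 -213.3   80. ] 0.023786435494702652
```

View pics/s16c.png

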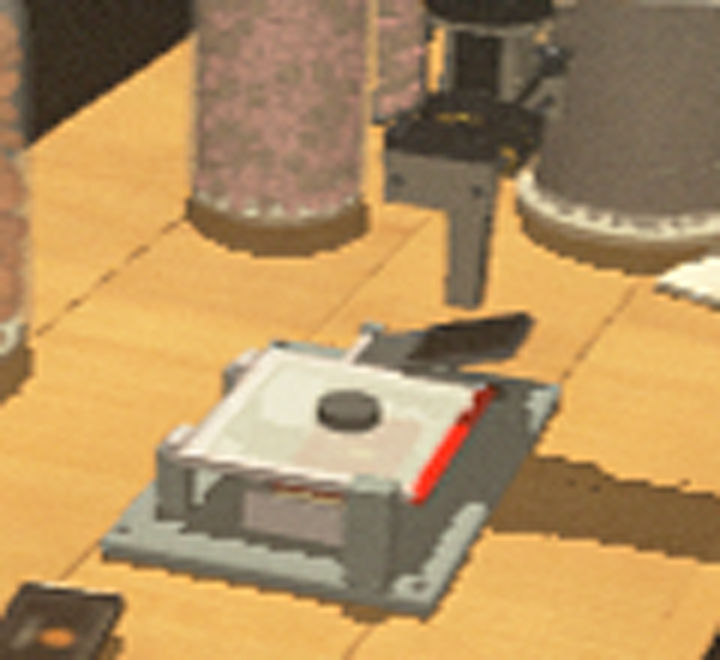

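View pics/w16b.png

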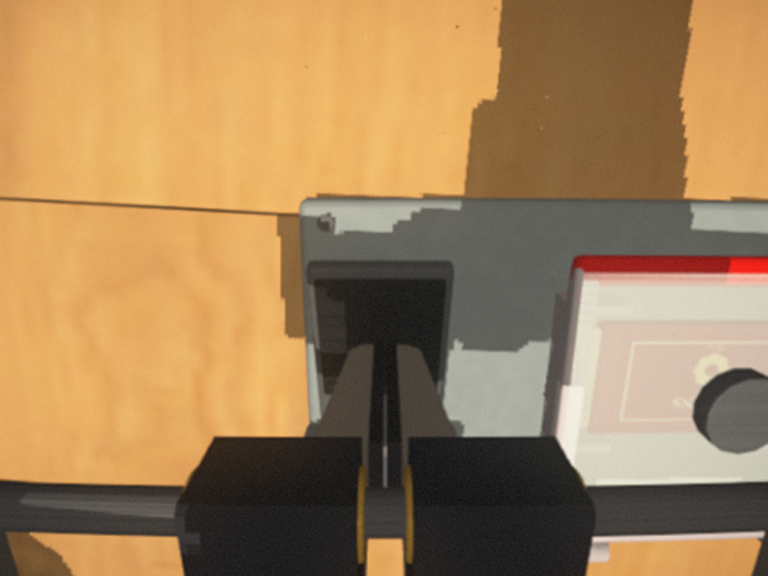

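{"fn": "jog_arm", "kwargs": {
  "plan": [
    {"dx":-0.4,"dy":-0.1,"dz":-0.6,"rx":0,"ry":0,"rz":0,"grip":1},
    {"dx":0,"dy":0,"dz":-0.6,"rx":0,"ry":0,"rz":0,"grip":1},
    {"dx":0,"dy":0,"dz":-0.6,"rx":0,"ry":0,"rz":0,"grip":1},
    {"dx":0,"dy":0,"dz":-0.5,"rx":0,"ry":0,"rz":0,"grip":1},
    {"dx":0,"dy":0,"dz":0,"rx":0,"ry":0,"rz":0,"grip":1}
  ]
}}

```text
time_s: 19.55
ee_pos: [467.5, -215.9, 55.7]
eef_rot: [[-0.06, 0.998, -0.002], [0.998, 0.06, -0.001], [-0.001, -0.002, -1.0]]
ft_force: [-4.0, -0.8, 8.5]
opening: 0.8
```

{"fn": "jog_arm", "kwargs": {
  "plan": [
    {"dx":0,"dy":0,"dz":-0.5,"rx":0,"ry":0,"rz":0,"grip":1},
    {"dx":0,"dy":0,"dz":-0.4,"rx":0,"ry":0,"rz":0,"grip":1},
    {"dx":0,"dy":0,"dz":-0.3,"rx":0,"ry":0,"rz":0,"grip":1},
    {"dx":0,"dy":0,"dz":-0.3,"rx":0,"ry":0,"rz":0,"grip":1}
  ]
}}

```text
time_s: 19.95
ee_pos: [465.7, -216.1, 40.9]
eef_rot: [[-0.06, 0.998, -0.006], [0.998, 0.06, -0.002], [-0.002, -0.006, -1.0]]
ft_force: [-11.7, 1.4, 35.7]
opening: 0.6
```

On the stop (36 N, well over the 12 N needed). Holding.

{"fn": "jog_arm", "kwargs": {
  "plan": [
    {"dx":0,"dy":0,"dz":0,"rx":0,"ry":0,"rz":0,"grip":1},
    {"dx":0,"dy":0,"dz":0,"rx":0,"ry":0,"rz":0,"grip":1},
    {"dx":0,"dy":0,"dz":0,"rx":0,"ry":0,"rz":0,"grip":1},
    {"dx":0,"dy":0,"dz":0,"rx":0,"ry":0,"rz":0,"grip":1},
    {"dx":0,"dy":0,"dz":0,"rx":0,"ry":0,"rz":0,"grip":1},
    {"dx":0,"dy":0,"dz":0,"rx":0,"ry":0,"rz":0,"grip":1},
    {"dx":0,"dy":0,"dz":0,"rx":0,"ry":0,"rz":0,"grip":1},
    {"dx":0,"dy":0,"dz":0,"rx":0,"ry":0,"rz":0,"grip":1}
  ]
}}

```text
time_s: 20.75
ee_pos: [465.8, -216.1, 41.3]
eef_rot: [[-0.06, 0.998, -0.006], [0.998, 0.06, -0.002], [-0.002, -0.006, -1.0]]
ft_force: [-10.4, -0.2, 15.8]
opening: 0.5
```

```bash
python3 -c "
from h import *
s=telemetry.state();print(s['ee_pos'],s['ft_force'])
cv2.imwrite('pics/s17.png',snapshot('side')); crop('s17',230,90,350,200,6,'s17c')"
```

```text
[ 465.75350589 -216.08652514   41.25399842] [-10.40252046  -0.22156777  15.75146871]
```

View pics/s17c.png

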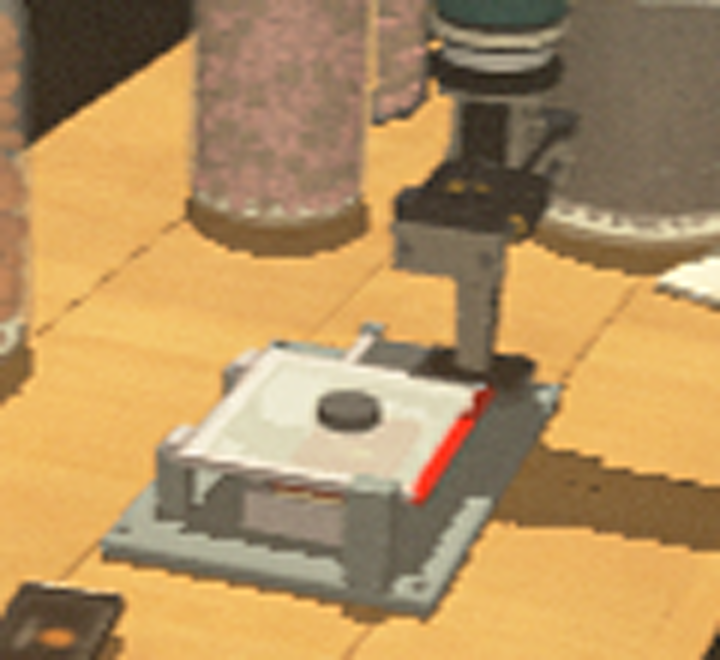

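Force settled to 16 N. I'll press 3 mm further to be sure it's on the stop, then hold a full second more.

{"fn": "jog_arm", "kwargs": {
  "plan": [
    {"dx":0,"dy":0,"dz":-0.15,"rx":0,"ry":0,"rz":0,"grip":1},
    {"dx":0,"dy":0,"dz":-0.15,"rx":0,"ry":0,"rz":0,"grip":1},
    {"dx":0,"dy":0,"dz":0,"rx":0,"ry":0,"rz":0,"grip":1}
  ]
}}

```text
time_s: 21.1
ee_pos: [465.8, -216.1, 40.7]
eef_rot: [[-0.06, 0.998, -0.007], [0.998, 0.06, -0.005], [-0.005, -0.008, -1.0]]
ft_force: [-17.1, 1.3, 42.5]
opening: 0.6
```

{"fn": "jog_arm", "kwargs": {
  "plan": [
    {"dx":0,"dy":0,"dz":0,"rx":0,"ry":0,"rz":0,"grip":1},
    {"dx":0,"dy":0,"dz":0,"rx":0,"ry":0,"rz":0,"grip":1},
    {"dx":0,"dy":0,"dz":0,"rx":0,"ry":0,"rz":0,"grip":1},
    {"dx":0,"dy":0,"dz":0,"rx":0,"ry":0,"rz":0,"grip":1},
    {"dx":0,"dy":0,"dz":0,"rx":0,"ry":0,"rz":0,"grip":1},
    {"dx":0,"dy":0,"dz":0,"rx":0,"ry":0,"rz":0,"grip":1},
    {"dx":0,"dy":0,"dz":0,"rx":0,"ry":0,"rz":0,"grip":1},
    {"dx":0,"dy":0,"dz":0,"rx":0,"ry":0,"rz":0,"grip":1},
    {"dx":0,"dy":0,"dz":0,"rx":0,"ry":0,"rz":0,"grip":1},
    {"dx":0,"dy":0,"dz":0,"rx":0,"ry":0,"rz":0,"grip":1},
    {"dx":0,"dy":0,"dz":0,"rx":0,"ry":0,"rz":0,"grip":1},
    {"dx":0,"dy":0,"dz":0,"rx":0,"ry":0,"rz":0,"grip":1}
  ]
}}

```text
time_s: 22.3
ee_pos: [465.8, -216.1, 40.7]
eef_rot: [[-0.06, 0.998, -0.007], [0.998, 0.06, -0.005], [-0.005, -0.007, -1.0]]
ft_force: [-17.2, 0.6, 41.9]
opening: 0.2
```

{"fn": "jog_arm", "kwargs": {
  "plan": [
    {"dx":0,"dy":0,"dz":0.5,"rx":0,"ry":0,"rz":0,"grip":1},
    {"dx":0,"dy":0,"dz":0.8,"rx":0,"ry":0,"rz":0,"grip":1},
    {"dx":0,"dy":0,"dz":1,"rx":0,"ry":0,"rz":0,"grip":1},
    {"dx":0,"dy":0,"dz":1.5,"rx":0,"ry":0,"rz":0,"grip":1},
    {"dx":0,"dy":0,"dz":3,"rx":0,"ry":0,"rz":0,"grip":1},
    {"dx":0,"dy":0,"dz":4,"rx":0,"ry":0,"rz":0,"grip":1},
    {"dx":-1,"dy":1,"dz":4,"rx":0,"ry":0,"rz":0,"grip":1},
    {"dx":-1,"dy":2,"dz":3,"rx":0,"ry":0,"rz":0,"grip":1},
    {"dx":0,"dy":0,"dz":0,"rx":0,"ry":0,"rz":0,"grip":1},
    {"dx":0,"dy":0,"dz":0,"rx":0,"ry":0,"rz":0,"grip":1}
  ]
}}

```text
time_s: 23.3
ee_pos: [448.0, -185.8, 216.0]
eef_rot: [[-0.061, 0.998, -0.0], [0.998, 0.061, -0.002], [-0.002, -0.0, -1.0]]
ft_force: [-0.1, 0.1, -0.7]
opening: 0.4
```

```bash
python3 -c "
from h import *
s=telemetry.state();print(s['time_s'],s['ee_pos'],s['ft_force'])
shot('w18'); crop('w18',0,0,512,384,1.5,'w18b')
cv2.imwrite('pics/s18.png',snapshot('side')); crop('s18',230,90,350,200,6,'s18c')"
```

```text
23.3 [ 448.00456056 -185.77766479  216.04111649] [-0.05549792  0.08587198 -0.68994337]
23.3 [ 448.  -185.8  216. ] 0.0380244645977998
```

View pics/s18c.png

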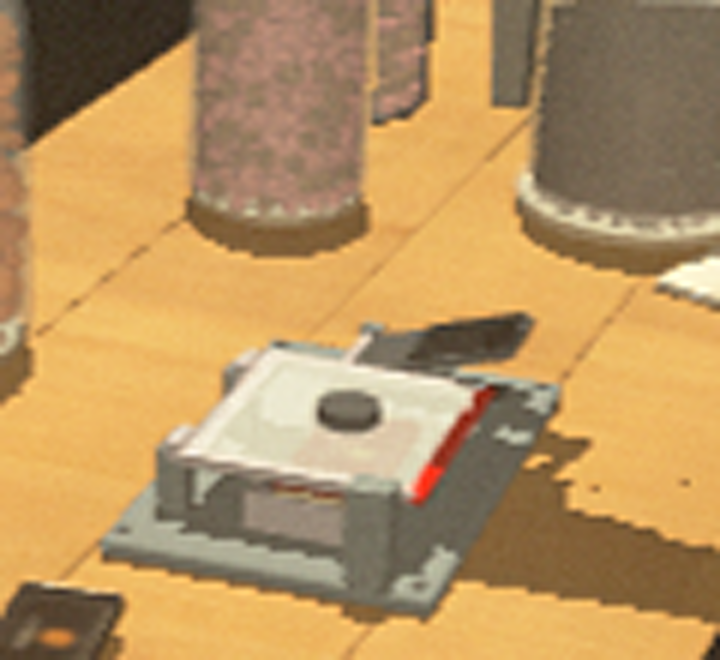

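View pics/w18b.png

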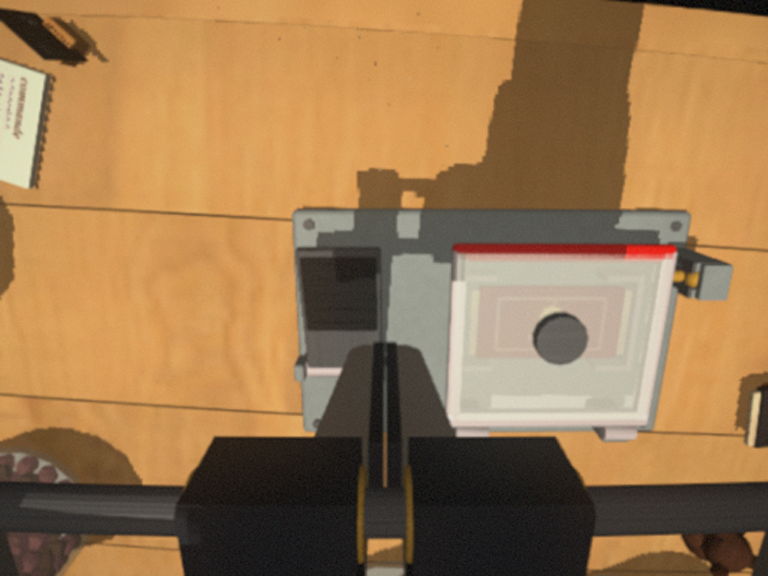

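View pics/s18.png

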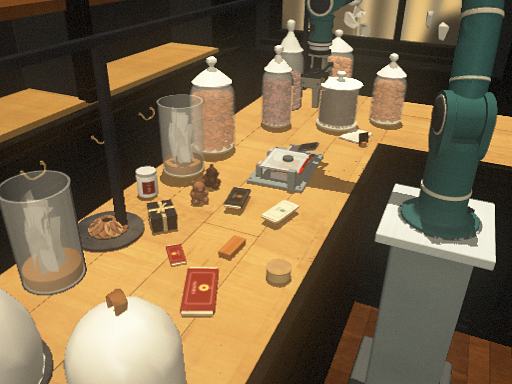

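The guard is flush shut, the pedal is back up with its tread where it was in the earlier picture, and the bar shows under the guard at wrist (368,215). The other goods haven't moved. Handing in.

```bash
python3 -c "
from h import *
print(r.sign_off())"
```

```text
the job is handed in; nothing more can be done
None
```

The red bar is sealed, and I handed the job in at about 23 s of the 72 s allowed. No verdict was reported.

- **Bar:** I picked the middle-sized of the three red bars off its stand and laid it on the bed. After release it measured about 1.7 mm towards the front and 1 mm sideways of the middle of the cleats.
- **Guard:** I swung it shut from behind with the closed fingers. It met firm resistance (16 N) with the fingertips at 54 mm, the height given for the shut lip. The free edge then measured level at about 50 mm at both ends.
- **Pedal:** I pressed it onto its stop, where 3 mm more command moved it only about 0.5 mm and the force rose to 42 N. I held it there for over 1.2 s and let it up.
- **Last pictures:** they show the guard flush, the pedal back up, the bar under the guard, the other goods unmoved and the arm clear of everything.

**Where checks disagreed:**
- During the first part of the hold the force sagged from 36 N to 16 N, so I pressed a little further and held for the full second after that.
- One rear corner of the pedal tread triangulated badly in height (18 mm), so I set the pressing point from the other corners and the given sizes.
- I did not re-measure the bar's position through the closed guard; I only judged it by eye.

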